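Pack the lap kit tray

TASK

Pack the lapping kit into the grey tray: seat the plain brass wide flange fully home on the spigot, flange face down, then the plain aluminium small flange on top of it the same way, and stand the blue stone upright in the middle of the blue pad and the yellow stone upright in the middle of the yellow pad. The look-alikes marked red are worn out: leave them where they are.

Things in the scene. Friction and masses are not known exactly. Their poses are not given: they have to be found in the camera images.
- wide_c (a point): The wide flange, plain brass-coloured all over, no red. Flange down, hub up: flat round flange 76 mm across, 8 mm thick, with a hub 36 mm across on it, 36 mm high in all; 22 mm bore right through. The point is on its axis, half-way up (18 mm above the underside); z is its axis, pointing up. Grip only the hub, 8 to 36 mm above the underside. About 380 g.
- small_c (a point): The small flange, plain aluminium-coloured all over, no red. Flange down, hub up: flat round flange 58 mm across, 8 mm thick, with a hub 36 mm across on it, 36 mm high in all; 22 mm bore right through. The point is on its axis, half-way up (18 mm above the underside); z is its axis, pointing up. Grip only the hub, 8 to 36 mm above the underside. About 140 g.
- blue_stone_c (a point): Blue stone: an upright aluminium stub 28 mm across on a 40 mm wide, 6 mm thick foot, with a domed blue stone on top, 54 mm high in all (the stub runs from 6 to 40 mm above the underside). The point is on its axis, half-way up (27 mm above its underside); z is its axis, pointing up. About 90 g.
- yellow_stone_c (a point): Yellow stone: an upright aluminium stub 28 mm across on a 40 mm wide, 6 mm thick foot, with a domed yellow stone on top, 54 mm high in all (the stub runs from 6 to 40 mm above the underside). The point is on its axis, half-way up (27 mm above its underside); z is its axis, pointing up. About 90 g.
- red_wide_c (a point): A worn wide flange, brass with the top of its flange painted red; it stays where it is. Flange down, hub up: flat round flange 76 mm across, 8 mm thick, with a hub 36 mm across on it, 36 mm high in all; 22 mm bore right through. The point is on its axis, half-way up (18 mm above the underside); z is its axis, pointing up. Grip only the hub, 8 to 36 mm above the underside. About 380 g.
- red_small_c (a point): A worn small flange, aluminium with the top of its flange painted red; it stays where it is. Flange down, hub up: flat round flange 58 mm across, 8 mm thick, with a hub 36 mm across on it, 36 mm high in all; 22 mm bore right through. The point is on its axis, half-way up (18 mm above the underside); z is its axis, pointing up. Grip only the hub, 8 to 36 mm above the underside. About 140 g.
- red_stone_c (a point): Red stone: an upright aluminium stub 28 mm across on a 40 mm wide, 6 mm thick foot, with a domed red stone on top, 54 mm high in all (the stub runs from 6 to 40 mm above the underside). The point is on its axis, half-way up (27 mm above its underside); z is its axis, pointing up. About 90 g. It stays where it is.
- spigot: Spigot in the grey tray, fixed: dark steel disc 84 mm across, 6 mm thick, with an upright bright pin 18 mm across in its middle, top 64 mm above the disc's underside (last 10 mm tapering to 8 mm). Origin: centre of the disc's underside, 4 mm above the table; z up. A seated part's underside is 6 mm above the origin; a second part's, on top of it, 42 mm.
- blue_pad: Blue round pad in the tray, 66 mm across, 6 mm thick, fixed. Origin: centre of its underside (4 mm above the table); z up; its top is 6 mm above the origin.
- yellow_pad: Yellow round pad in the tray, 66 mm across, 6 mm thick, fixed. Origin: centre of its underside (4 mm above the table); z up; its top is 6 mm above the origin. The tray (116 by 304 mm, rims 16 mm high, long side roughly along y) holds spigot and pads side by side, 97 mm apart, in any order.
Mind the look-alikes: they are no part of the job. What is shaped like the part that bears wide_c but pink or purple is not meant. Leave any purple look-alike of the part that bears yellow_stone_c alone.

How it is judged (in metres and radians):
On the way, in this order (a step that is already met when the one before it is completed fails the run):
1. the wide brass flange sits fully home on the spigot (horizontal distance between wide_c and spigot below 0.005 m and z of wide_c in the frame of spigot between 0.021 and 0.027 m and angle between wide_c's own z axis and vertical below 0.06 rad), for 0.2 s.
2. the small aluminium flange sits on top of it on the spigot (all of step 1 and horizontal distance between small_c and spigot below 0.005 m and z of small_c in the frame of spigot between 0.057 and 0.063 m and angle between small_c's own z axis and vertical below 0.06 rad), for 0.2 s.
At the end, for the whole second after the job is handed in: Wide flange on the spigot disc, small one on it: within 5 mm of the axis, 3 mm of seated height, 0.06 rad of level. Blue and yellow stones upright (0.1 rad), within 15 mm of their pads' middles, 4 mm in height. All at rest; red parts within 20 mm of their starts (all of step 2 and horizontal distance between blue_stone_c and blue_pad below 0.015 m and z of blue_stone_c in the frame of blue_pad between 0.029 and 0.037 m and angle between each of blue_stone_c, yellow_stone_c's own z axis and vertical below 0.1 rad and horizontal distance between yellow_stone_c and yellow_pad below 0.015 m and z of yellow_stone_c in the frame of yellow_pad between 0.029 and 0.037 m and linear speed of each of wide, small, blue_stone, yellow_stone below 0.01 m/s and angular speed of each of wide, small, blue_stone, yellow_stone below 0.1 rad/s and distance of each of red_wide_c, red_small_c, red_stone_c from where it was at the start of the episode below 0.02 m); the robot touches nothing.
It fails at once if a red-marked part is moved by more than 20 mm (distance of any of red_wide_c, red_small_c, red_stone_c from where it was at the start of the episode above 0.02 m).
It also fails if it takes over 120 s, if anything falls off the work surface, if the arm or the gripper's body presses on something with over 40 N, if the wrist force passes 120 N, or if a joint passes its speed limit or range.

ROBOT

A 6-joint arm with a two-finger parallel gripper is mounted at the origin on the work surface. World frame = base frame: x ahead of the robot, y to its left, z up, the work surface at z = 0. Lengths are in mm, angles in degrees, forces in N, time in s.
With the tool pointing down it reaches from about 350 to 850 mm from the base axis. Payload 8.1 kg.
Tool frame: the origin (TCP) lies on the centre line of the jaws, within the pads' length; the fingertips stand r.tip_extent ahead of it and the grasp point (between the pads) lies 8 mm behind it (r.tip_extent is the distance from the TCP to the fingertips, in mm); z points along the fingers, y is the direction in which the jaws open and shut (so a half turn about z gives the same grasp; the last joint's range is limited). The gripper opens to 85 mm and grips with 20 to 120 N. Pads are 22 mm wide; open, the fingers measure 114 mm over their backs; the gripper's body (76 mm by 85 mm) begins 54 mm behind the grasp point. The pads swing forward as they close: fully open they stand 13 mm farther back than shut.
Start: joints at [-80.122, 7.471, 85.268, -0, 87.261, -4.893], TCP at [152.993, -580.171, 242.292] pointing down, gripper open.
Joint ranges: [-169.43, 169.43], [-51.17, 129.36], [1.28, 143.12], [-76.62, 256.62], [0, 156.53], [-152.29, 152.29]. Speed limits (degrees/s): [136.94, 136.94, 159.86, 180, 180, 180].

INTERFACE

Orientations are given as [roll, pitch, yaw] about the fixed x, y, z axes, in that order (R = Rz(yaw) Ry(pitch) Rx(roll)).
In Python, from bench import sense, optics, hand_in, spotter, r gives the robot as it stands.
- The arm moves only by the tool apply_moves, never from a script. Its argument "series" is a list of rows, each a list of 3 entries, a list of its own where there are three numbers: the opening, from 0 (shut) to 1 (fully open), then the shift along the world's x, y, z in m, then the turn about the world's z in rad. In form: [[grip, [x, y, z], turn], ...]. A call has 1 to 5 rows; each row is the pose to reach, as a shift and turn from the pose measured when the call began; what a row does not reach only later rows make up. A row lasts 1/8 s, in which the tool goes at most 62.5 mm and 10.7 degrees, less where a joint would pass 70% of its speed; a pose out of reach is approached as far as the arm can. A call with a gripper value outside its range is refused whole. The fingers move at their own pace and stop on an object; "grip_force" is the grip in N (left out, the last holds). Time passes only in rows, so rows that repeat a pose let the fingers close. It gives the time, the measured TCP pose, the force and the opening at its end, in the units of the state.
- sense(): the state, without advancing time (a new reading comes with each control period).
- optics.snapshot(name): name is "scene" or "top" or "wrist"; returns a dict with "color" (480x640x3 uint8, blue, green, red), "intrinsics" (3x3 intrinsics, pixels), "rvec" (rotation vector, rad) and "tvec" (3), from world to camera coordinates, as OpenCV has them. Camera axes: x right, y down, z forward; pixel columns grow to the right and rows downward; lengths in mm; the calibration is good to about 2 mm. A picture is of the moment at which its call begins. There is no depth.
- hand_in(): hands the job in, once; it reports no verdict.
Trained networks look in a picture, given as the dict that the camera call returned (one of the last four; its "shot" number tells which), for a name from the list of things; names that differ only in an ending like _2 or _b are one class to them, and where a whole thing is asked for, a point or a joint stands for the part that bears it (a point fixed in the world has none). Each returns a list of dicts, best first, with "p" (0 to 1); they miss things now and then, are a little off and sometimes report something else, mostly with a low value. They report only what shows in the picture. A call takes as long as a camera call. They do not tell look-alikes from the thing itself.
- spotter.search_frame(picture, query): "xyz" ([x, y, z] in mm, in the coordinates of the camera as it stood for that picture, good to about 4 mm: the middle of the surface that is visible of it).
- spotter.masks_of(picture, query): "mask" (480x640 bool, what is visible of it).
The state is a dict: "time": time; "joint_pos": joint angles; "qd": joint speeds; "joint_efforts": joint torques, N m; "tool_pos": TCP position; "tcp_rot": TCP orientation; "ft_force": force on the tool from outside, world axes, zero at the start; "wrist_torque": the same for the moment, N m; "finger_gap": finger opening in mm.
Only numpy, scipy, OpenCV 4.12 (cv2) and the standard library are available. Lean on these libraries where they do the work, as an engineer would, in place of code of your own. Each camera call takes 0.05 s, during which the arm holds its last target.

## Working session

There is one attempt and no reset: what is moved stays moved. The work goes in short steps, Python scripts to look and compute and a tool call to move; the robot and the scene stay as the last step left them, time stands still between calls to the robot, and variables do not carry over. Pictures are saved under pics/ and viewed, and the job is handed in when it is done.

Besides the shell and the picture viewer there is one more tool, called after "Call:" as a command line: name --argument value ..., lists and objects as JSON in quotes. apply_moves: Moves the arm, as the interface text tells. Its arguments: {"type":"object","properties":{"series":{"type":"array"},"grip_force":{"type":"number"}},"required":["series"]}

```bash
mkdir -p pics; ls; python3 - <<'E'
from bench import sense, optics, spotter, r
import cv2
print(sense()); print([a for a in dir(r) if not a.startswith('_')], r.tip_extent)
for n in ("scene","top","wrist"):
    p=optics.snapshot(n); cv2.imwrite(f"pics/{n}0.png",p["color"]); print(n,p["intrinsics"],p["rvec"],p["tvec"],p.get("shot"))
E
```

```text
pics
{'time': 0.0, 'joint_pos': array([-8.01221257e+01,  7.51589415e+00,  8.53298352e+01,  1.22756955e-03,
        8.72613164e+01, -4.89321127e+00]), 'qd': array([-0.01178571,  0.06365283,  0.07711447, -0.00373977,  0.02199221,
        0.05268478]), 'joint_efforts': array([-6.94971914e-04, -5.69380939e+01, -5.00566721e+01, -4.10541579e-04,
        1.44382918e-02,  1.96511974e-05]), 'tool_pos': array([ 152.91053516, -579.63820187,  241.23089008]), 'tcp_rot': array([-1.79893449e+02, -1.03524622e-02,  1.47710162e+01]), 'ft_force': array([ 0.1389548 ,  0.07866623, -0.21717657]), 'wrist_torque': array([ 0.00305648, -0.0017097 ,  0.00748288]), 'finger_gap': 85.48822170492382}
['PlanningError', 'tip_extent'] 11.0
scene [[591.73233683   0.         321.43596738]
 [  0.         591.73233683 241.17924902]
 [  0.           0.           1.        ]] [ 1.95522575  1.34795257 -0.6105065 ] [-228.56375013 -240.41806261 1529.69321028] 1
top [[453.49353429   0.         322.46717824]
 [  0.         453.49353429 237.47199938]
 [  0.           0.           1.        ]] [ 2.17979443 -2.20025618  0.08122075] [ 43.18758205 507.18493007 924.56240119] 2
wrist [[337.66234387   0.         318.9807774 ]
 [  0.         337.66234387 237.69250499]
 [  0.           0.           1.        ]] [-2.29600166  1.7700323   0.2613954 ] [-600.63045135  -36.91533528  379.64005247] 3
```

View pics/top0.png

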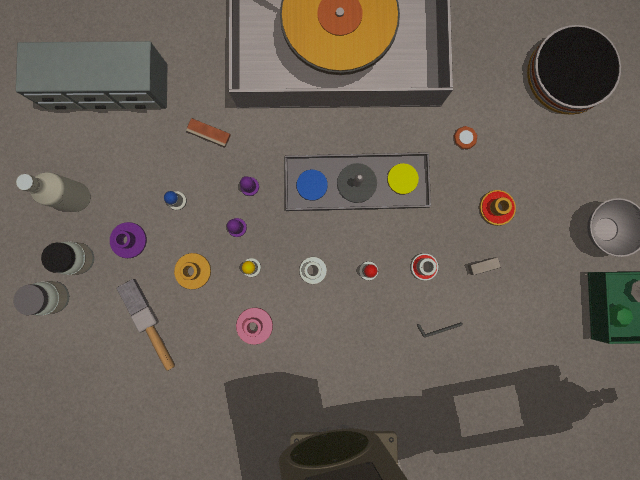

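View pics/scene0.png

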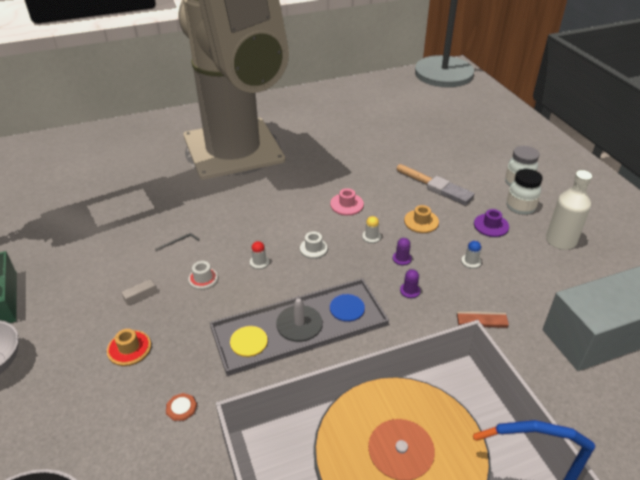

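View pics/wrist0.png

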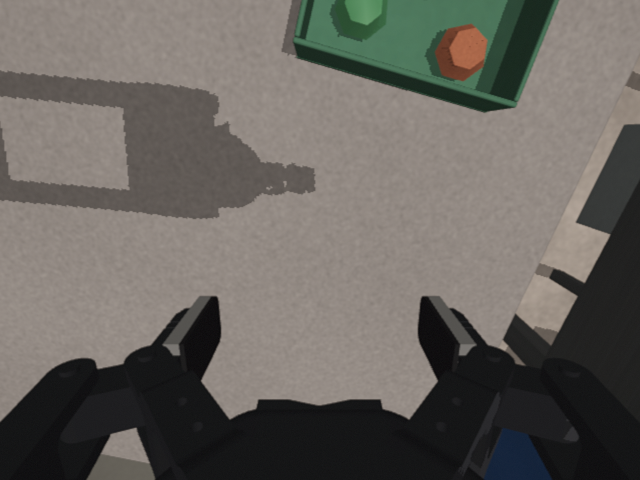

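```bash
cat > h.py <<'E'
import numpy as np, cv2
from bench import sense, optics, spotter, r
def cam(p):
    R,_=cv2.Rodrigues(np.array(p["rvec"],float)); t=np.array(p["tvec"],float).ravel(); return R,t,np.array(p["intrinsics"],float)
def toplane(p,uv,z):
    R,t,K=cam(p); uv=np.atleast_2d(np.asarray(uv,float))
    d=np.c_[uv,np.ones(len(uv))]@np.linalg.inv(K).T@R
    c=-R.T@t
    s=(z-c[2])/d[:,2]
    return c+s[:,None]*d
def toworld(p,xyz):
    R,t,K=cam(p); return R.T@(np.array(xyz)-t)
def proj(p,X):
    R,t,K=cam(p); return cv2.projectPoints(np.atleast_2d(np.asarray(X,float)),np.array(p["rvec"],float),t,K,None)[0][:,0]
def find(p,q):
    return [(round(d["p"],2),np.round(toworld(p,d["xyz"]),1),np.round(proj(p,toworld(p,d["xyz"]))[0])) for d in spotter.search_frame(p,q)]
def maskfit(p,m,z):
    cs,_=cv2.findContours(m.astype(np.uint8),cv2.RETR_EXTERNAL,cv2.CHAIN_APPROX_NONE)
    c=max(cs,key=cv2.contourArea)[:,0]
    X=toplane(p,c,z)
    (x,y),(a,b),th=cv2.fitEllipse(X[:,:2].astype(np.float32)); return round(x,1),round(y,1),round(a,1),round(b,1)
E
python3 - <<'E'
from h import *
for n in("top","scene"):
    p=optics.snapshot(n); print(n,"cam at",np.round(-cam(p)[0].T@cam(p)[1]))
    for q,z in(("wide_c",6),("small_c",6),("blue_stone_c",3),("yellow_stone_c",3),("spigot",10),("blue_pad",10),("yellow_pad",10)):
        for f in find(p,q): print(q,f)
        for d in spotter.masks_of(p,q):
            ys,xs=np.nonzero(d["mask"]); print("   mask",round(d["p"],2),xs.mean().round(),ys.mean().round(),maskfit(p,d["mask"],z) if len(xs)>20 else len(xs), [round(v,1) for v in cv2.mean(p["color"],d["mask"].astype(np.uint8))[:3]])
E
```

```text
top cam at [444.  45. 956.]
wide_c (0.87, array([439.2, 304.4,   9. ]), array([195., 272.]))
wide_c (0.76, array([505.4, 433.3,   7.3]), array([134., 241.]))
wide_c (0.66, array([326.5, 180.4,   6.5]), array([255., 326.]))
   mask 0.77 254.0 326.0 (326.5, 182.0, 73.1, 74.3) [120.6, 103.2, 169.4]
   mask 0.56 192.0 271.0 (441.4, 311.6, 73.4, 74.9) [48.3, 121.3, 163.6]
small_c (0.79, array([438.4,  57.6,   3.4]), array([314., 271.]))
blue_stone_c (0.65, array([582.3, 340.5,  29.6]), array([175., 202.]))
   mask 0.86 175.0 200.0 (591.5, 349.2, 37.0, 48.1) [112.0, 94.6, 85.1]
yellow_stone_c (0.87, array([525.6, 215.3,  39.9]), array([235., 229.]))
yellow_stone_c (0.83, array([445. , 183.4,  42. ]), array([251., 268.]))
yellow_stone_c (0.81, array([613.1, 185.2,  42.2]), array([250., 186.]))
   mask 0.86 237.0 227.0 (532.5, 219.1, 37.1, 40.4) [96.6, 44.7, 85.1]
   mask 0.84 248.0 185.0 (620.6, 195.0, 35.3, 42.5) [92.5, 43.1, 81.4]
   mask 0.72 252.0 267.0 (447.0, 187.5, 35.5, 36.7) [69.9, 142.1, 155.5]
spigot (0.62, array([622.3, -36.5,   8.3]), array([357., 183.]))
blue_pad (0.9, array([
[... 1362 characters left out ...]
 0.78 410.0 285.0 (607.5, 199.3, 36.1, 84.9) [109.3, 55.2, 96.3]
   mask 0.72 372.0 231.0 (432.3, 196.5, 34.0, 93.7) [119.1, 153.1, 163.8]
spigot (0.76, array([632.7, -36.9,  11.4]), array([300., 325.]))
   mask 0.8 299.0 323.0 (624.6, -36.3, 80.9, 95.9) [90.5, 93.5, 95.4]
blue_pad (0.66, array([617.5,  55.5,   7.8]), array([344., 307.]))
   mask 0.69 347.0 307.0 (622.1, 58.9, 61.6, 64.5) [175.6, 94.1, 54.4]
   mask 0.58 313.0 246.0 (438.8, 60.3, 53.4, 83.4) [159.2, 168.6, 171.6]
yellow_pad (0.6, array([ 638.9, -131.8,    6.7]), array([250., 344.]))
yellow_pad (0.2, array([ 457.4, -176. ,   18.2]), array([203., 277.]))
   mask 0.91 248.0 341.0 (634.6, -134.1, 63.0, 66.8) [82.4, 213.6, 230.1]
```

```bash
python3 - <<'E'
from h import *
c=cv2.imread("pics/top0.png")
cv2.imwrite("pics/crop0.png",cv2.resize(c[150:350,100:366],None,fx=3,fy=3,interpolation=cv2.INTER_CUBIC)[:600,:800])
p=optics.snapshot("top")
for q,z in (("small_c",6),("spigot",10)):
    for d in spotter.masks_of(p,q): print(q,d["p"],maskfit(p,d["mask"],z))
# pin tip region
cv2.imwrite("pics/crop1.png",cv2.resize(c[150:215,280:435],None,fx=5,fy=5,interpolation=cv2.INTER_CUBIC))
E
```

```text
small_c 0.79 (440.3, 59.9, 54.8, 55.9)
spigot 0.81 (623.3, -35.1, 81.9, 82.5)
```

View pics/crop0.png

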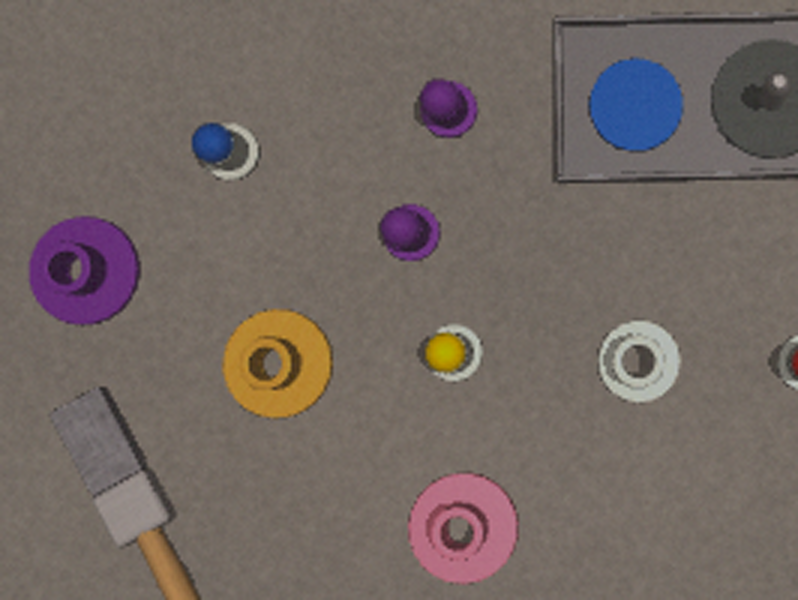

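View pics/crop1.png

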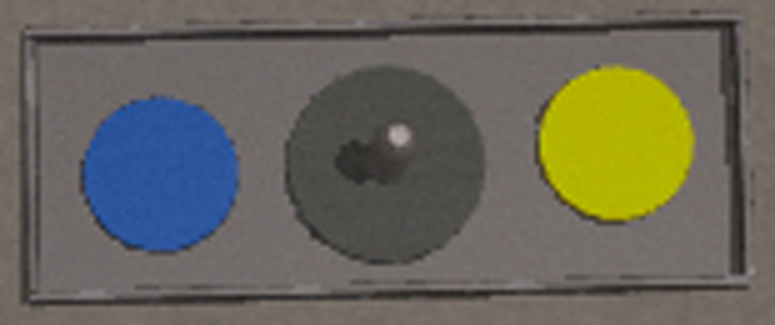

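Top view: the candidates for wide are (192,271) plain brass, (498,207) brass with red, (128,240) purple and (254,326) pink, so I take (192,271). For small, (313,270) is plain and (425,267) is red, so I take (313,270). The blue stone is at (175,200). The yellow stone is at (250,267); (236,227) and (249,186) are purple and (370,271) is red. The crop confirms all four. Spigot ≈ (625,-36), blue pad ≈ (620,59), yellow pad ≈ (632,-132).

Call:
apply_moves --series '[[1,[0.06,0.06,0.02],0.18],[1,[0.11,0.11,0.02],0.36],[1,[0.16,0.16,0.02],0.54],[1,[0.2,0.2,0.02],0.72],[1,[0.24,0.24,0.02],0.9]]' --grip_force 50

```text
time: 2.42
tool_pos: [373.9, -359.0, 262.6]
tcp_rot: [179.9, 0.0, 66.7]
ft_force: [0.4, -0.7, 0.3]
finger_gap: 85.3
```

Call:
apply_moves --series '[[1,[0.03,0.055,0],0.18],[1,[0.06,0.11,0],0.36],[1,[0.08,0.165,0],0.41],[1,[0.09,0.22,0],0.41],[1,[0.1,0.28,0],0.41]]'

```text
time: 3.05
tool_pos: [474.1, -77.2, 262.7]
tcp_rot: [179.9, 0.0, 90.1]
ft_force: [1.1, -0.4, 0.1]
finger_gap: 85.6
```

Call:
apply_moves --series '[[1,[0,0.06,0],0],[1,[0,0.12,0],0],[1,[-0.01,0.18,0],0],[1,[-0.02,0.24,0],0],[1,[-0.033,0.3,0],0]]'

```text
time: 3.68
tool_pos: [440.5, 224.7, 263.0]
tcp_rot: [179.9, 0.0, 90.1]
ft_force: [1.5, 0.4, -0.7]
finger_gap: 85.4
```

Call:
apply_moves --series '[[1,[0,0.06,0],0],[1,[0,0.089,-0.03],0],[1,[0,0.089,-0.08],0],[1,[0,0.089,-0.1],0],[1,[0,0.089,-0.1],0]]'

```text
time: 4.3
tool_pos: [439.7, 312.8, 161.7]
tcp_rot: [-180.0, 0.1, 90.1]
ft_force: [-0.5, -0.6, 0.9]
finger_gap: 85.2
```

```bash
python3 - <<'E'
from h import *
s=sense(); print(s["tool_pos"],s["tcp_rot"])
p=optics.snapshot("wrist"); cv2.imwrite("pics/w1.png",p["color"]); print("cam",-cam(p)[0].T@cam(p)[1], proj(p,s["tool_pos"]))
for q,z in (("wide_c",6),):
    print(find(p,q))
    for d in spotter.masks_of(p,q): print(q,d["p"],maskfit(p,d["mask"],z))
E
```

```text
[439.69699351 312.81873866 161.73343844] [-1.79969855e+02  1.17126887e-01  9.01034606e+01]
cam [439.88203287 385.5971842  293.98601047] [[318.15152218 308.56812517]]
[(0.8, array([345.8, 184.8,  12.9]), array([221., 351.])), (0.66, array([502. , 445.4,   8.9]), array([401.,  52.])), (0.61, array([439.7, 316.8,   7.4]), array([318., 217.]))]
wide_c 0.93 (345.3, 174.2, 31.5, 81.5)
wide_c 0.77 (441.2, 309.9, 74.9, 75.5)
wide_c 0.63 (507.6, 445.2, 74.0, 76.1)
```

View pics/w1.png

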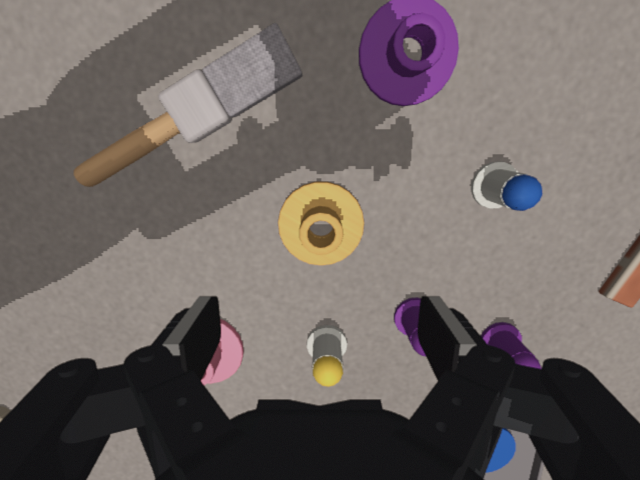

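The wrist image shows the plain brass flange at (320,223), between the jaws and with nothing nearby. I'm going down onto it.

Call:
apply_moves --series '[[1,[0.0013,-0.0022,-0.05],0],[1,[0.0013,-0.0022,-0.1],0],[1,[0.0013,-0.0022,-0.125],0],[1,[0.0013,-0.0022,-0.138],0],[1,[0.0013,-0.0022,-0.138],0]]'

```text
time: 5.08
tool_pos: [443.9, 311.9, 28.3]
tcp_rot: [179.6, -0.1, 90.1]
ft_force: [-0.2, -0.0, 0.2]
finger_gap: 85.0
```

Call:
apply_moves --series '[[0,[0,0,0],0],[0,[0,0,0],0],[0,[0,0,0],0],[0,[0,0,0],0],[0,[0,0,0],0]]' --grip_force 60

```text
time: 5.7
tool_pos: [444.6, 312.5, 29.8]
tcp_rot: [179.6, -0.2, 90.1]
ft_force: [-3.6, -0.9, 8.5]
finger_gap: 34.2
```

```bash
python3 - <<'E'
from h import *
for i in range(2):
    s=sense(); print(s["tool_pos"],s["tcp_rot"],s["ft_force"],s["wrist_torque"],s["finger_gap"])
    p=optics.snapshot("wrist")
cv2.imwrite("pics/w2.png",p["color"])
p=optics.snapshot("scene"); c=proj(p,[441,310,20])[0].astype(int); cv2.imwrite("pics/s2.png",cv2.resize(p["color"][c[1]-90:c[1]+60,c[0]-100:c[0]+100],None,fx=4,fy=4))
E
```

```text
[444.62149356 312.45100367  29.78807562] [ 1.79567394e+02 -1.55012477e-01  9.00771898e+01] [-3.58293642 -0.92951781  8.48560948] [-0.15654207  0.51388156  0.02407738] 34.15041434329186
[444.63322787 312.47881505  29.80013794] [ 1.79564574e+02 -1.58516262e-01  9.00785493e+01] [-3.29141835 -1.7931598   7.2778003 ] [-0.19390671  0.52489367  0.08852297] 33.79463352330125
```

View pics/w2.png

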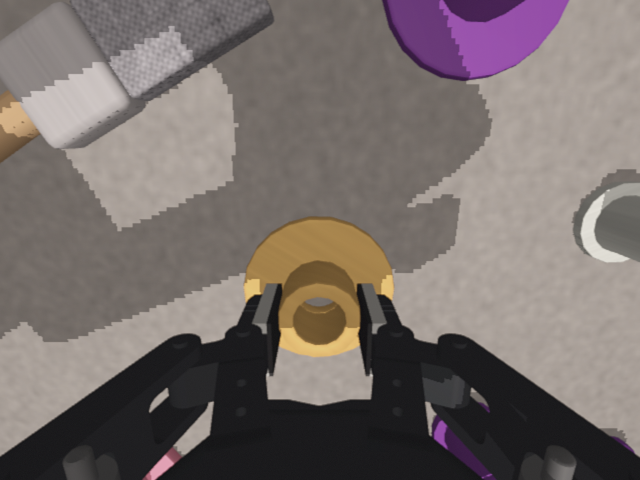

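View pics/s2.png

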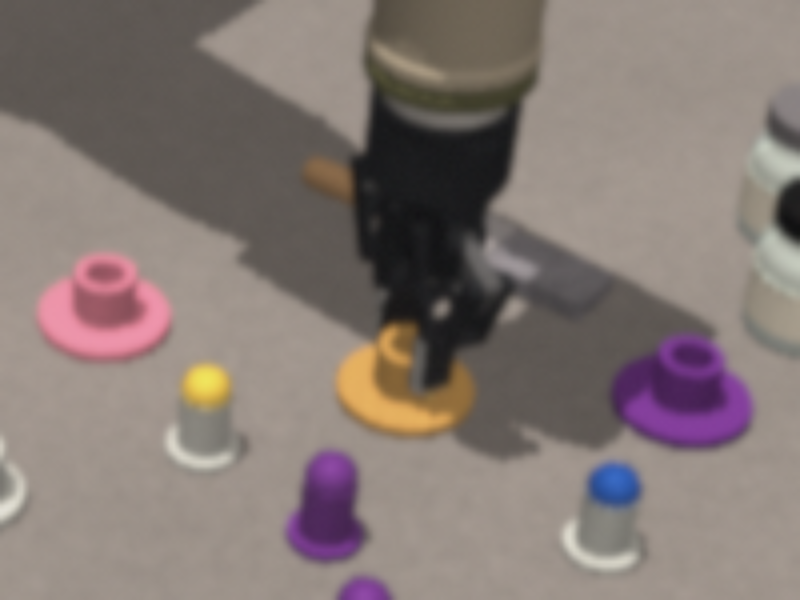

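Call:
apply_moves --series '[[0,[0,0,0.005],0],[0,[0,0,0.02],0],[0,[0,0,0.05],0],[0,[0,0,0.08],0],[0,[0,0,0.08],0]]'

```text
time: 6.48
tool_pos: [446.8, 313.7, 113.4]
tcp_rot: [179.2, -0.3, 90.1]
ft_force: [-0.3, -0.4, -3.8]
finger_gap: 33.7
```

```bash
python3 - <<'E'
from h import *
s=sense(); print(s["tool_pos"],s["tcp_rot"],s["ft_force"],s["wrist_torque"],s["finger_gap"])
p=optics.snapshot("wrist")
cv2.imwrite("pics/w3.png",p["color"])
p=optics.snapshot("scene"); c=proj(p,[441,310,90])[0].astype(int); cv2.imwrite("pics/s3.png",cv2.resize(p["color"][c[1]-90:c[1]+60,c[0]-100:c[0]+100],None,fx=4,fy=4))
E
```

```text
[446.7718339  313.66129947 113.37088986] [179.24550381  -0.33764532  90.07754094] [-0.3162205  -0.43700229 -3.83798454] [0.00799303 0.01272054 0.04338407] 33.69383033400599
```

View pics/w3.png

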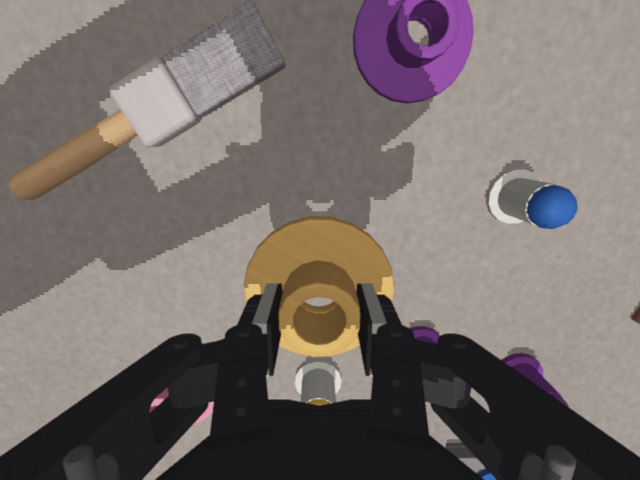

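View pics/s3.png

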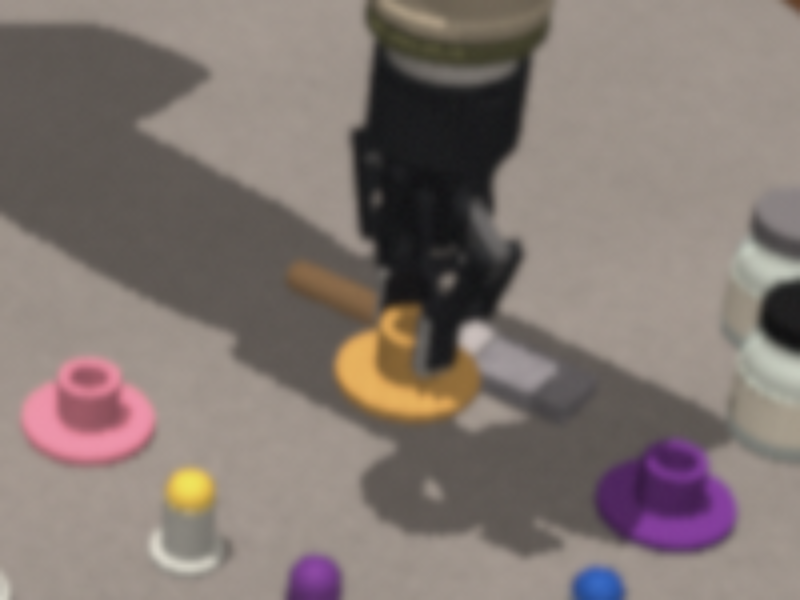

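Call:
apply_moves --series '[[0,[0,0,0],0],[0,[0,0,0],0],[0,[0,0,0],0]]'

```text
time: 6.95
tool_pos: [444.1, 312.1, 108.7]
tcp_rot: [179.6, -0.1, 90.1]
ft_force: [-0.4, -0.1, -3.3]
finger_gap: 34.1
```

Call:
apply_moves --series '[[0,[0,0,0],0],[0,[0,0,0],0],[0,[0,0,0],0]]'

```text
time: 7.32
tool_pos: [444.1, 312.1, 108.7]
tcp_rot: [179.6, -0.1, 90.1]
ft_force: [-0.3, 0.4, -3.0]
finger_gap: 33.8
```

Call:
apply_moves --series '[[0,[0.01,-0.02,0.03],0],[0,[0.03,-0.06,0.04],0],[0,[0.055,-0.105,0.04],0],[0,[0.08,-0.15,0.04],0],[0,[0.1,-0.19,0.04],0]]'

```text
time: 7.95
tool_pos: [545.0, 120.5, 149.0]
tcp_rot: [179.6, -0.1, 90.1]
ft_force: [0.9, 0.8, -3.1]
finger_gap: 34.0
```

Call:
apply_moves --series '[[0,[0.02,-0.04,0],0],[0,[0.045,-0.08,0],0],[0,[0.06,-0.12,0],0],[0,[0.07,-0.14,0],0],[0,[0.07,-0.14,0],0]]'

```text
time: 8.57
tool_pos: [615.4, -20.8, 148.9]
tcp_rot: [179.6, -0.1, 89.9]
ft_force: [-0.4, -0.1, -2.5]
finger_gap: 33.7
```

Call:
apply_moves --series '[[0,[0,0,0],0],[0,[0,0,0],0]]'

```text
time: 8.82
tool_pos: [615.1, -19.6, 148.8]
tcp_rot: [179.6, -0.1, 90.0]
ft_force: [0.8, 0.2, -3.2]
finger_gap: 33.6
```

```bash
python3 - <<'E'
from h import *
s=sense(); print(s["tool_pos"],s["tcp_rot"],s["ft_force"],s["finger_gap"])
p=optics.snapshot("wrist")
cv2.imwrite("pics/w4.png",p["color"])
print(find(p,"wide_c"),find(p,"spigot"))
p=optics.snapshot("scene"); c=proj(p,[625,-36,100])[0].astype(int); cv2.imwrite("pics/s4.png",cv2.resize(p["color"][c[1]-75:c[1]+75,c[0]-100:c[0]+100],None,fx=4,fy=4))
E
```

```text
[615.10903952 -19.6299969  148.83844803] [ 1.79594573e+02 -1.45079858e-01  9.00060023e+01] [ 0.77887844  0.19632397 -3.17902089] 33.646112352904865
[(0.72, array([612.6,  -7.8, 128. ]), array([313., 266.]))] [(0.77, array([634.5,  -7.3,  14.1]), array([341., 213.]))]
```

View pics/w4.png

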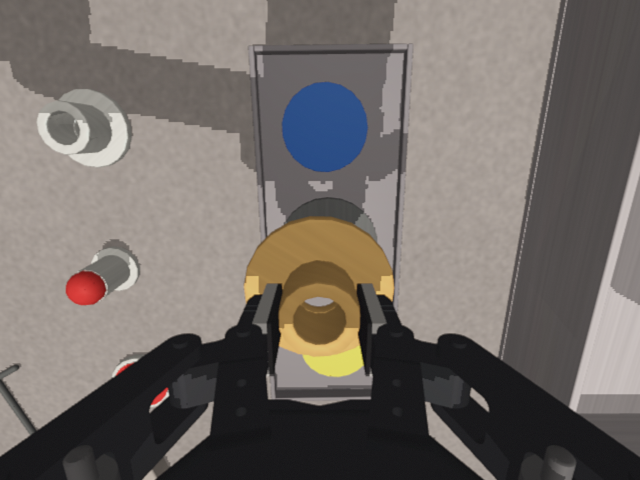

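View pics/s4.png

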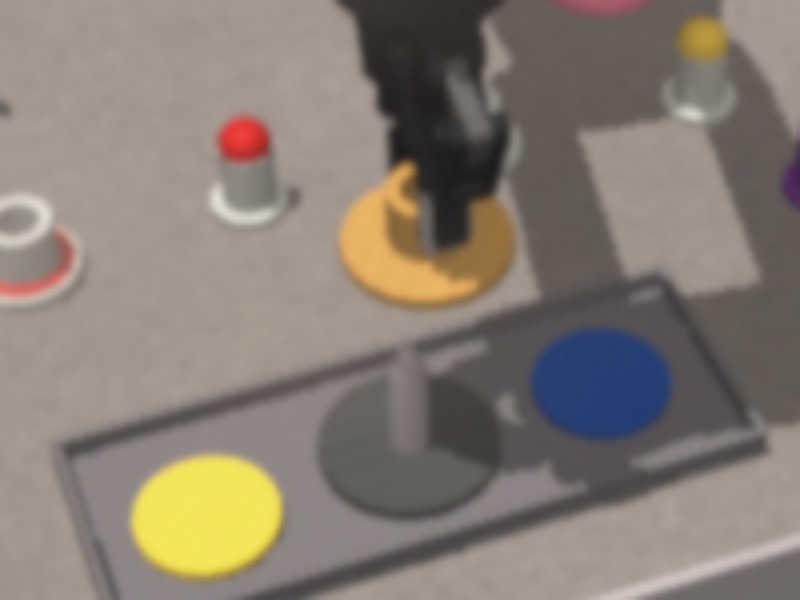

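```bash
cat >> h.py <<'E'
from scipy.optimize import least_squares
def fitflange(p,mask,R,x0,rowmax=None,zfix=None):
    """fit (x,y,zunder) of level flange from outer contour in picture; contour points above rowmax only"""
    cs,_=cv2.findContours(mask.astype(np.uint8),cv2.RETR_EXTERNAL,cv2.CHAIN_APPROX_NONE)
    c=max(cs,key=cv2.contourArea)[:,0].astype(float)
    if rowmax: c=c[c[:,1]<rowmax]
    a=np.linspace(0,2*np.pi,90,endpoint=False)
    def hull(v):
        P=np.r_[np.c_[v[0]+R*np.cos(a),v[1]+R*np.sin(a),0*a+v[2]],np.c_[v[0]+R*np.cos(a),v[1]+R*np.sin(a),0*a+v[2]+8]]
        return cv2.convexHull(proj(p,P).astype(np.float32))
    full=(lambda v:v) if zfix is None else (lambda v:[v[0],v[1],zfix])
    def res(v):
        h=hull(full(v)); return [cv2.pointPolygonTest(h,(float(q[0]),float(q[1])),True) for q in c]
    s=least_squares(res,x0 if zfix is None else x0[:2],loss="soft_l1",diff_step=1e-4)
    return np.round(full(s.x),1),round(float(np.std(s.fun)),2),len(c),hull(full(s.x))
E
python3 - <<'E'
from h import *
s=sense(); print(s["tool_pos"])
p=optics.snapshot("wrist"); im=p["color"]; b,g,rr=[im[:,:,i].astype(int) for i in range(3)]
m=((rr-b>50)&(rr>g+10)); m[:,:235]=0; m[:,405:]=0;m[:200]=0;m[360:]=0
m=cv2.morphologyEx(m.astype(np.uint8),cv2.MORPH_OPEN,np.ones((3,3)))
v,sd,n,h=fitflange(p,m,38,[615,-22,110],rowmax=275); print(v,sd,n)
vis=im.copy(); cv2.polylines(vis,[h.astype(int)],True,(0,255,0),1)
# bore rim circle and hub top for the fit
a=np.linspace(0,6.28,60)
for r0 in (11,18): cv2.polylines(vis,[proj(p,np.c_[v[0]+r0*np.cos(a),v[1]+r0*np.sin(a),0*a+v[2]+36]).astype(int)],True,(255,0,255),1)
cv2.imwrite("pics/w5.png",cv2.resize(vis[190:380,200:440],None,fx=3,fy=3))
E
```

```text
[615.31220047 -20.06166659 149.01285474]
[615.8 -24.1 118.1] 0.36 179
```

View pics/w5.png

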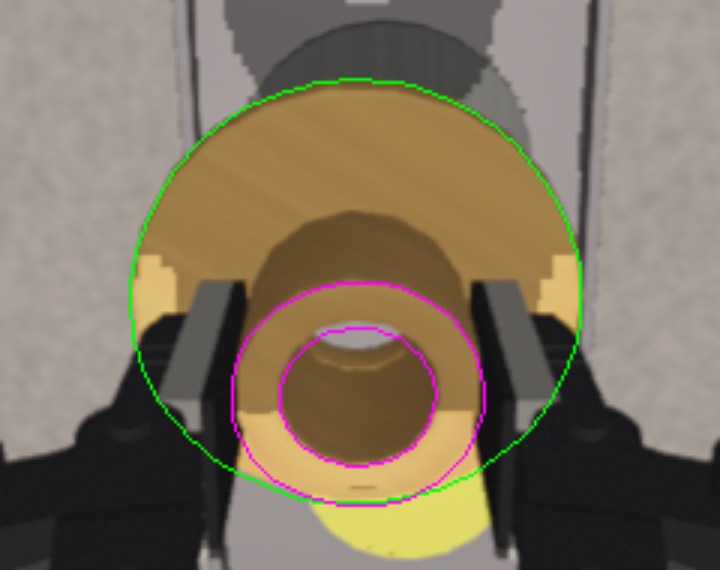

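```bash
python3 - <<'E'
from h import *
p=optics.snapshot("scene"); im=p["color"]; b,g,rr=[im[:,:,i].astype(int) for i in range(3)]
m=((rr-b>50)&(rr>g+10)); c=proj(p,[615.8,-24,120])[0].astype(int)
w=np.zeros_like(m); w[c[1]-30:c[1]+30,c[0]-28:c[0]+28]=1; m&=w
m=cv2.morphologyEx(m.astype(np.uint8),cv2.MORPH_OPEN,np.ones((2,2)))
# only lower arc
cs=fitflange(p,m,38,[615,-24,118],zfix=118.1); print(cs[:3])
# pin segmentation: brightness profile across pin rows in scene
vis=cv2.resize(im[c[1]-30:c[1]+80,c[0]-60:c[0]+60],None,fx=5,fy=5); 
for X in ([625.5,-36.2,10],[625.5,-36.2,68]): 
    q=(proj(p,X)[0]-[c[0]-60,c[1]-30])*5; cv2.drawMarker(vis,tuple(int(v) for v in q),(0,255,0),0,12,1)
h=((cs[3][:,0]-[c[0]-60,c[1]-30])*5).astype(int); cv2.polylines(vis,[h],True,(0,255,0),1)
cv2.imwrite("pics/s5.png",vis)
im0=cv2.imread("pics/top0.png"); p=optics.snapshot("top"); vis=cv2.resize(im0[150:215,320:400],None,fx=8,fy=8)
for X in ([625.5,-36.2,10],[625.5,-36.2,68]):
    q=(proj(p,X)[0]-[320,150])*8; cv2.drawMarker(vis,tuple(int(v) for v in q),(0,255,0),0,16,1)
a=np.linspace(0,6.28,60);h=((proj(p,np.c_[625.5+42*np.cos(a),-36.2+42*np.sin(a),0*a+10])-[320,150])*8).astype(int); cv2.polylines(vis,[h],True,(0,255,0),1)
cv2.imwrite("pics/t5.png",vis)
E
```

```text
(array([613.5, -21. , 118.1]), 4.93, 139)
```

View pics/s5.png

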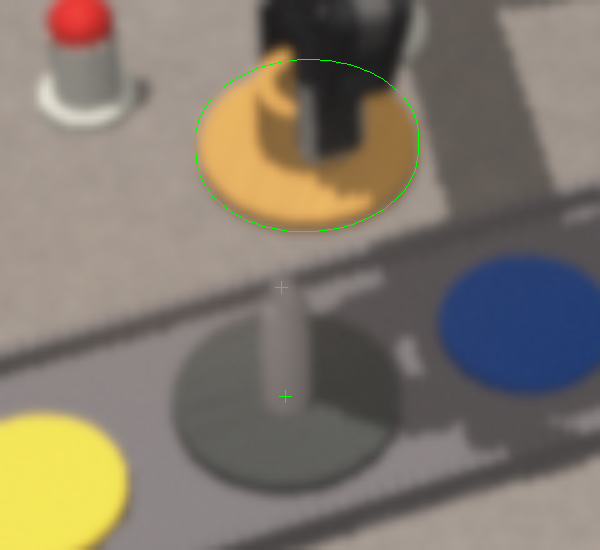

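View pics/t5.png

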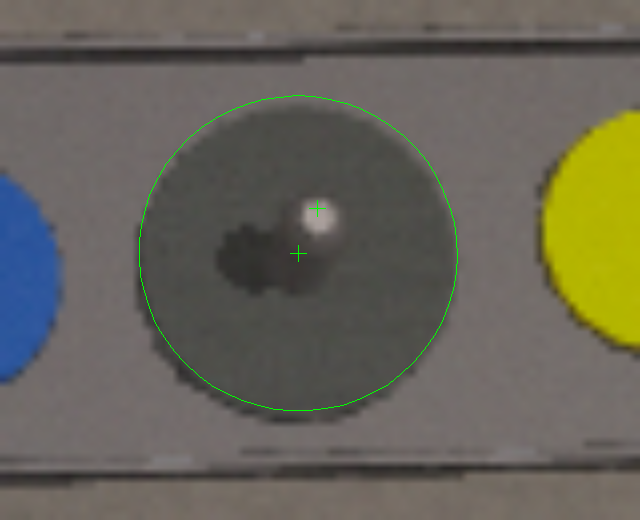

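Call:
apply_moves --series '[[0,[0.005,-0.006,0],0],[0,[0.009,-0.012,-0.01],0],[0,[0.009,-0.012,-0.03],0],[0,[0.009,-0.012,-0.045],0],[0,[0.009,-0.012,-0.045],0]]'

```text
time: 9.8
tool_pos: [622.3, -32.2, 100.7]
tcp_rot: [179.9, -0.2, 90.0]
ft_force: [-0.5, 0.7, -3.1]
finger_gap: 33.9
```

Call:
apply_moves --series '[[0,[0,0,0],0],[0,[0,0,0],0]]'

```text
time: 10.05
tool_pos: [622.4, -32.0, 101.1]
tcp_rot: [179.8, -0.2, 90.0]
ft_force: [-0.5, 0.6, -3.8]
finger_gap: 33.7
```

```bash
python3 - <<'E'
from h import *
s=sense(); print(s["tool_pos"],s["tcp_rot"],s["ft_force"])
p=optics.snapshot("wrist"); im=p["color"]; b,g,rr=[im[:,:,i].astype(int) for i in range(3)]
m=((rr-b>50)&(rr>g+10)); m[:,:235]=0; m[:,405:]=0;m[:200]=0;m[360:]=0
m=cv2.morphologyEx(m.astype(np.uint8),cv2.MORPH_OPEN,np.ones((3,3)))
v,sd,n,h=fitflange(p,m,38,[625,-36,75],rowmax=275); print(v,sd,n)
cv2.imwrite("pics/w6.png",cv2.resize(im[190:380,200:440],None,fx=3,fy=3))
p=optics.snapshot("scene"); im=p["color"]; c=proj(p,[625,-36,50])[0].astype(int)
cv2.imwrite("pics/s6.png",cv2.resize(im[c[1]-50:c[1]+50,c[0]-60:c[0]+60],None,fx=5,fy=5))
E
```

```text
[622.4385971  -32.04310392 101.12512823] [ 1.79846099e+02 -1.69396703e-01  8.99677171e+01] [-0.50850668  0.63999527 -3.76424082]
[622.8 -36.1  70.1] 0.33 179
```

View pics/w6.png

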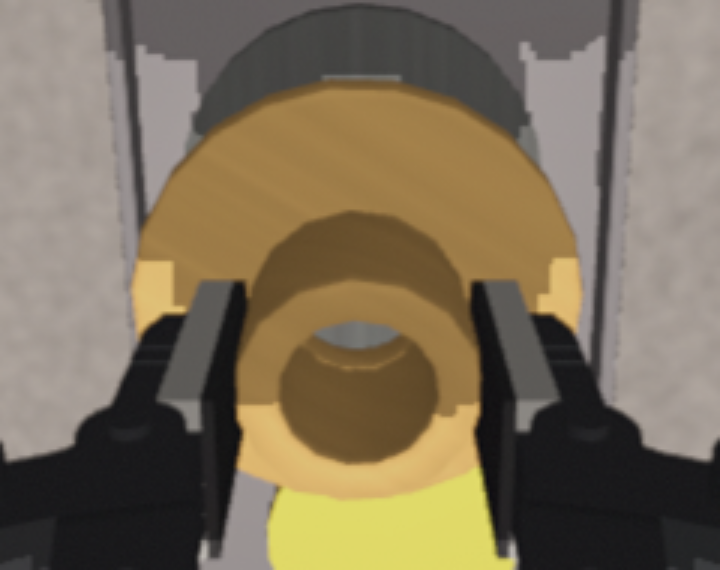

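View pics/s6.png

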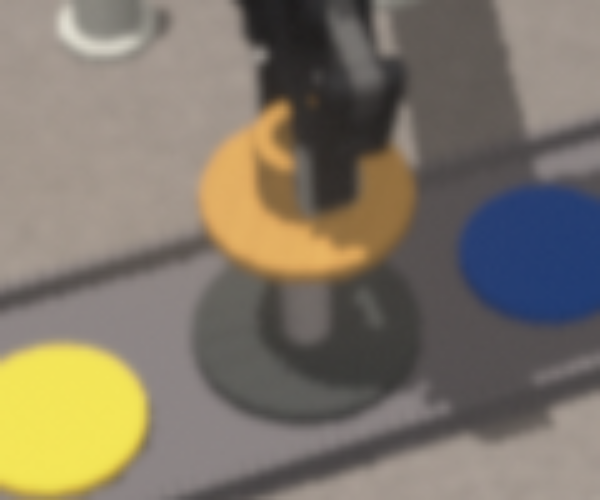

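```bash
python3 - <<'E'
from h import *
p=optics.snapshot("wrist"); im=p["color"]
g=cv2.GaussianBlur(cv2.cvtColor(im,cv2.COLOR_BGR2GRAY),(3,3),0).astype(float)
# radial edge search around predicted disc
best=None
a=np.linspace(0,2*np.pi,361)
def score(x,y,rr):
    X=lambda r0:proj(p,np.c_[x+r0*np.cos(a),y+r0*np.sin(a),0*a+10])
    i,o=X(rr-1.2),X(rr+1.2); ok=(i[:,1]<222)&(i[:,1]>150)
    f=lambda q:cv2.remap(g.astype(np.float32),q[:,0].astype(np.float32).reshape(-1,1),q[:,1].astype(np.float32).reshape(-1,1),1)[:,0]
    return np.clip(f(o)[ok]-f(i)[ok],0,25).mean()
res=[(score(x,y,42),x,y) for x in np.arange(617,632,.5) for y in np.arange(-44,-28,.5)]
res.sort(reverse=True); print(res[:5])
E
```

```text
[(np.float32(24.768333), np.float64(624.0), np.float64(-36.5)), (np.float32(24.664145), np.float64(624.0), np.float64(-37.0)), (np.float32(24.495075), np.float64(623.5), np.float64(-36.5)), (np.float32(24.48797), np.float64(624.5), np.float64(-36.5)), (np.float32(24.196442), np.float64(624.0), np.float64(-36.0))]
```

Call:
apply_moves --series '[[0,[0.0012,-0.0005,0],0],[0,[0.0012,-0.0005,-0.006],0],[0,[0.0012,-0.0005,-0.012],0],[0,[0.0012,-0.0005,-0.02],0],[0,[0.0012,-0.0005,-0.02],0]]'

```text
time: 10.82
tool_pos: [623.0, -32.7, 80.0]
tcp_rot: [179.9, -0.2, 90.0]
ft_force: [-0.1, -0.7, -3.4]
finger_gap: 33.7
```

Call:
apply_moves --series '[[0,[0,0,0],0]]'

```text
time: 10.95
tool_pos: [623.1, -32.7, 80.0]
tcp_rot: [179.9, -0.2, 90.0]
ft_force: [-0.5, -0.6, -3.1]
finger_gap: 33.8
```

No lateral force, so the pin is entering the bore. I'm continuing down.

Call:
apply_moves --series '[[0,[0.0005,0,-0.01],0],[0,[0.0005,0,-0.02],0],[0,[0.0005,0,-0.03],0],[0,[0.0005,0,-0.035],0],[0,[0.0005,0,-0.035],0]]'

```text
time: 11.58
tool_pos: [623.1, -32.7, 44.2]
tcp_rot: [180.0, -0.2, 90.0]
ft_force: [-0.2, -0.2, -3.3]
finger_gap: 34.2
```

Call:
apply_moves --series '[[0,[0,0,-0.003],0],[0,[0,0,-0.003],0]]'

```text
time: 11.82
tool_pos: [623.1, -32.7, 41.2]
tcp_rot: [180.0, -0.2, 90.0]
ft_force: [-0.1, -0.2, -3.7]
finger_gap: 33.9
```

Call:
apply_moves --series '[[0,[0,0,-0.001],0],[0,[0,0,-0.001],0],[0.75,[0,0,-0.001],0],[0.75,[0,0,-0.001],0],[0.75,[0,0,-0.001],0]]'

```text
time: 12.45
tool_pos: [623.4, -32.7, 40.6]
tcp_rot: [180.0, -0.2, 90.0]
ft_force: [0.8, 0.4, -0.6]
finger_gap: 64.1
```

Call:
apply_moves --series '[[0.9,[0,0,0.0],0],[0.9,[0,0,0.02],0],[0.9,[0,0,0.06],0],[0.9,[0,0,0.11],0],[1,[0,0,0.14],0]]'

```text
time: 13.08
tool_pos: [624.9, -32.9, 185.8]
tcp_rot: [179.6, -0.1, 90.0]
ft_force: [0.9, 0.1, -0.5]
finger_gap: 85.4
```

```bash
python3 - <<'E'
from h import *
s=sense(); print(s["tool_pos"],s["tcp_rot"],s["ft_force"])
p=optics.snapshot("wrist"); im=p["color"]
for d in spotter.masks_of(p,"wide_c"): print(d["p"],maskfit(p,d["mask"],14),fitflange(p,d["mask"],38,[624,-36,12],zfix=10)[:2])
p=optics.snapshot("scene"); im=p["color"]; c=proj(p,[625,-36,50])[0].astype(int)
cv2.imwrite("pics/s7.png",cv2.resize(im[c[1]-50:c[1]+50,c[0]-60:c[0]+60],None,fx=5,fy=5))
E
```

```text
[624.91970407 -32.86535262 185.78721069] [ 1.79647709e+02 -1.28051876e-01  8.99624620e+01] [ 0.85848305  0.0621228  -0.49445969]
0.73 (623.1, -35.7, 74.8, 75.6) (array([623.1, -35.4,  10. ]), 0.43)
```

View pics/s7.png

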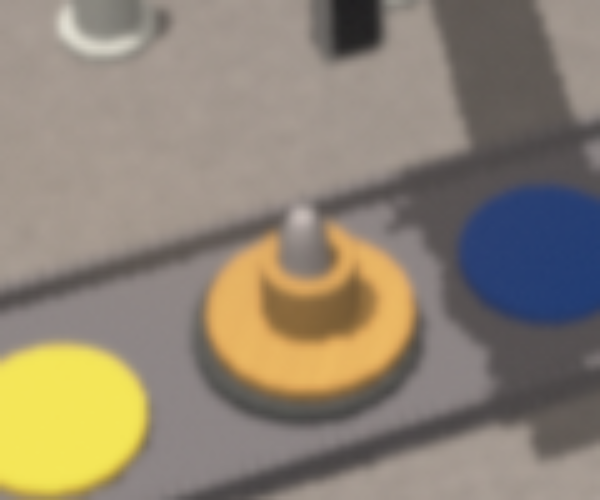

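The scene crop shows the brass flange flat on the disc, with the pin through its hub at (300,225). Next is the small flange.

Call:
apply_moves --series '[[1,[-0.05,0.025,0],0],[1,[-0.1,0.05,0],0],[1,[-0.15,0.075,-0.01],0],[1,[-0.185,0.093,-0.02],0],[1,[-0.185,0.093,-0.02],0]]'

```text
time: 13.85
tool_pos: [437.0, 61.0, 162.7]
tcp_rot: [179.8, -0.1, 90.1]
ft_force: [0.4, 0.1, 0.4]
finger_gap: 85.5
```

Call:
apply_moves --series '[[1,[0,0,0],0],[1,[0,0,0],0]]'

```text
time: 14.1
tool_pos: [437.5, 60.7, 162.8]
tcp_rot: [179.8, -0.1, 90.0]
ft_force: [-0.6, -0.1, 0.0]
finger_gap: 85.2
```

```bash
python3 - <<'E'
from h import *
s=sense(); print(s["tool_pos"],s["tcp_rot"],s["ft_force"])
p=optics.snapshot("wrist"); im=p["color"]; cv2.imwrite("pics/w8.png",im)
for d in spotter.masks_of(p,"small_c"): print(d["p"],maskfit(p,d["mask"],6),fitflange(p,d["mask"],29,[440,60,0],zfix=0)[:2])
E
```

```text
[437.53566999  60.70244209 162.82859317] [ 1.79826213e+02 -1.23532692e-01  9.00391799e+01] [-0.60275545 -0.13231311  0.02024964]
0.77 (439.9, 58.4, 56.7, 57.2) (array([439.9,  58.2,   0. ]), 0.43)
```

View pics/w8.png

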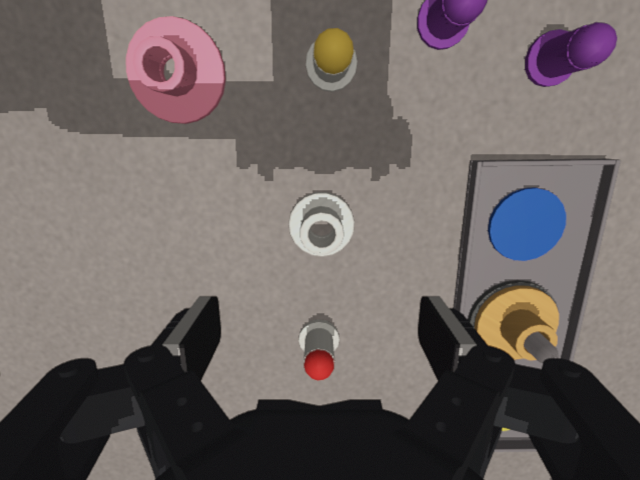

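The plain aluminium flange is at (321,224) in the wrist view, with no red on its flange. The red stone, at (319,340), is clear of the jaws. I'm going down.

Call:
apply_moves --series '[[1,[0.0024,-0.003,-0.05],0],[1,[0.0024,-0.003,-0.1],0],[1,[0.0024,-0.003,-0.125],0],[1,[0.0024,-0.003,-0.135],0],[1,[0.0024,-0.003,-0.135],0]]'

```text
time: 14.82
tool_pos: [440.3, 57.5, 28.0]
tcp_rot: [179.8, -0.1, 90.0]
ft_force: [0.6, 0.1, 1.0]
finger_gap: 85.4
```

Call:
apply_moves --series '[[1,[0,0,0],0],[0,[0,0,0],0],[0,[0,0,0],0],[0,[0,0,0],0],[0,[0,0,0],0]]' --grip_force 50

```text
time: 15.45
tool_pos: [440.9, 57.5, 28.7]
tcp_rot: [179.8, -0.1, 90.0]
ft_force: [-1.6, -0.2, 6.3]
finger_gap: 33.8
```

Call:
apply_moves --series '[[0,[0,0,0.02],0],[0,[0,0,0.06],0],[0,[0,0,0.11],0],[0,[0,0,0.16],0],[0,[0,0,0.16],0]]'

```text
time: 16.08
tool_pos: [443.7, 57.6, 193.6]
tcp_rot: [179.3, -0.1, 90.0]
ft_force: [0.5, -0.0, -1.7]
finger_gap: 33.5
```

Call:
apply_moves --series '[[0,[0,0,0],0],[0,[0,0,0],0]]'

```text
time: 16.32
tool_pos: [443.1, 57.6, 192.3]
tcp_rot: [179.4, -0.1, 90.0]
ft_force: [1.3, 0.2, -1.6]
finger_gap: 33.7
```

Call:
apply_moves --series '[[0,[0.05,-0.025,0],0],[0,[0.1,-0.05,0],0],[0,[0.15,-0.075,-0.01],0],[0,[0.178,-0.09,-0.04],0],[0,[0.178,-0.09,-0.05],0]]'

```text
time: 16.95
tool_pos: [619.7, -33.4, 137.1]
tcp_rot: [179.8, -0.2, 89.9]
ft_force: [-0.2, 0.5, -2.2]
finger_gap: 33.9
```

Call:
apply_moves --series '[[0,[0,0,0],0],[0,[0,0,0],0]]'

```text
time: 17.2
tool_pos: [619.0, -32.8, 137.1]
tcp_rot: [179.8, -0.2, 90.0]
ft_force: [0.1, 1.0, -0.6]
finger_gap: 33.6
```

```bash
python3 - <<'E'
from h import *
s=sense(); print(s["tool_pos"],s["tcp_rot"],s["ft_force"])
p=optics.snapshot("wrist"); im=p["color"]; cv2.imwrite("pics/w9.png",im)
for d in spotter.masks_of(p,"small_c"): 
    print(d["p"],np.argwhere(d["mask"]).mean(0)[::-1])
    np.save("m.npy",d["mask"]); v,sd,n,h=fitflange(p,d["mask"],29,[620,-36,110],rowmax=275); print(v,sd,n)
    cv2.polylines(im,[h.astype(int)],True,(0,255,0),1)
for d in spotter.masks_of(p,"wide_c"): print(d["p"],maskfit(p,d["mask"],14))
cv2.imwrite("pics/w9.png",im)
E
```

```text
[618.98689714 -32.83418318 137.10879704] [179.84546268  -0.18623032  89.95457179] [ 0.11085962  1.02481274 -0.60683972]
0.6 [318.62271742 286.52254204]
[619.2 -33.3 108.3] 0.46 142
0.93 (624.4, -23.5, 51.3, 77.3)
```

View pics/w9.png

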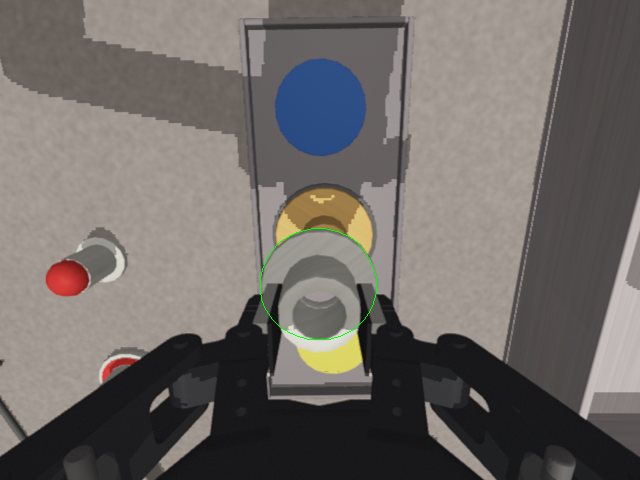

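Call:
apply_moves --series '[[0,[0.0046,-0.003,0],0],[0,[0.0046,-0.003,-0.01],0],[0,[0.0046,-0.003,-0.025],0],[0,[0.0046,-0.003,-0.032],0],[0,[0.0046,-0.003,-0.032],0]]'

```text
time: 17.98
tool_pos: [623.6, -35.8, 104.9]
tcp_rot: [179.8, -0.2, 90.0]
ft_force: [0.3, -0.6, -1.5]
finger_gap: 33.6
```

Call:
apply_moves --series '[[0,[0,0,0],0],[0,[0,0,0],0]]'

```text
time: 18.23
tool_pos: [623.8, -35.9, 105.2]
tcp_rot: [179.8, -0.2, 90.0]
ft_force: [-0.8, -0.1, -1.5]
finger_gap: 33.9
```

```bash
python3 - <<'E'
from h import *
s=sense(); print(s["tool_pos"],s["tcp_rot"],s["ft_force"])
p=optics.snapshot("wrist"); im=p["color"]
for d in spotter.masks_of(p,"small_c"): 
    v,sd,n,h=fitflange(p,d["mask"],29,[622,-36,76],rowmax=275); print(d["p"],v,sd,n)
for d in spotter.masks_of(p,"wide_c"):
    v,sd,n,h=fitflange(p,d["mask"],38,[624,-36,10],rowmax=220,zfix=10); print(d["p"],v,sd,n)
p=optics.snapshot("scene"); im=p["color"]; c=proj(p,[625,-36,50])[0].astype(int)
cv2.imwrite("pics/s10.png",cv2.resize(im[c[1]-50:c[1]+50,c[0]-60:c[0]+60],None,fx=5,fy=5))
E
```

```text
[623.83150372 -35.85682982 105.2475966 ] [ 1.79807214e+02 -1.79702552e-01  8.99575744e+01] [-0.80347454 -0.13350378 -1.51624933]
0.86 [624.  -36.2  76.8] 0.5 143
0.56 [575.4  47.1 188.8] 12.1 101
0.9 [623.2 -36.   10. ] 0.41 105
```

View pics/s10.png

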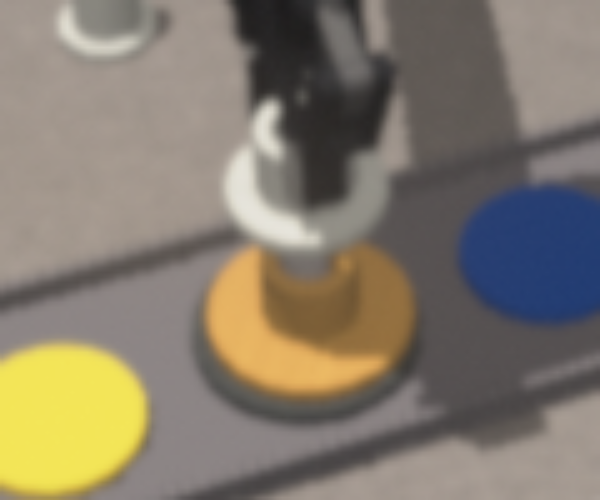

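Call:
apply_moves --series '[[0,[0,0,-0.007],0],[0,[0,0,-0.014],0],[0,[0,0,-0.02],0],[0,[0,0,-0.02],0]]'

```text
time: 18.92
tool_pos: [623.2, -35.8, 84.2]
tcp_rot: [179.9, -0.2, 90.0]
ft_force: [0.5, -0.1, -0.5]
finger_gap: 33.6
```

Call:
apply_moves --series '[[0,[0,0,-0.005],0],[0,[0,0,-0.01],0],[0,[0,0,-0.01],0]]'

```text
time: 19.3
tool_pos: [623.4, -35.9, 74.8]
tcp_rot: [179.9, -0.2, 90.0]
ft_force: [-2.2, -0.6, 2.8]
finger_gap: 33.6
```

Call:
apply_moves --series '[[0,[0,0,0],0],[0.75,[0,0,0],0],[0.75,[0,0,0],0],[0.75,[0,0,0],0],[0.9,[0,0,0],0]]'

```text
time: 19.92
tool_pos: [623.4, -35.9, 74.8]
tcp_rot: [179.9, -0.2, 90.0]
ft_force: [0.5, 1.4, -0.1]
finger_gap: 76.7
```

Call:
apply_moves --series '[[0.9,[0,0,0.02],0],[0.9,[0,0,0.05],0],[1,[0,0,0.09],0],[1,[0,0,0.12],0],[1,[0,0,0.12],0]]'

```text
time: 20.55
tool_pos: [625.9, -36.2, 200.4]
tcp_rot: [179.4, -0.1, 90.0]
ft_force: [0.9, -0.8, -0.1]
finger_gap: 85.8
```

```bash
python3 - <<'E'
from h import *
s=sense(); print(s["tool_pos"],s["tcp_rot"],s["ft_force"])
p=optics.snapshot("wrist"); im=p["color"]
for d in spotter.masks_of(p,"small_c"): 
    v,sd,n,h=fitflange(p,d["mask"],29,[622,-36,46]); print(d["p"],v,sd,n)
for d in spotter.masks_of(p,"wide_c"):
    v,sd,n,h=fitflange(p,d["mask"],38,[624,-36,10],zfix=10); print(d["p"],v,sd,n)
p=optics.snapshot("scene"); im=p["color"]; c=proj(p,[625,-36,50])[0].astype(int)
cv2.imwrite("pics/s11.png",cv2.resize(im[c[1]-50:c[1]+50,c[0]-60:c[0]+60],None,fx=5,fy=5))
E
```

```text
[625.86204932 -36.21942045 200.39489921] [ 1.79407465e+02 -1.12798431e-01  8.99619267e+01] [ 0.91122265 -0.79723706 -0.12269565]
0.94 [623.4 -36.6  39.8] 0.43 188
0.96 [623.  -37.5  10. ] 5.13 243
```

View pics/s11.png

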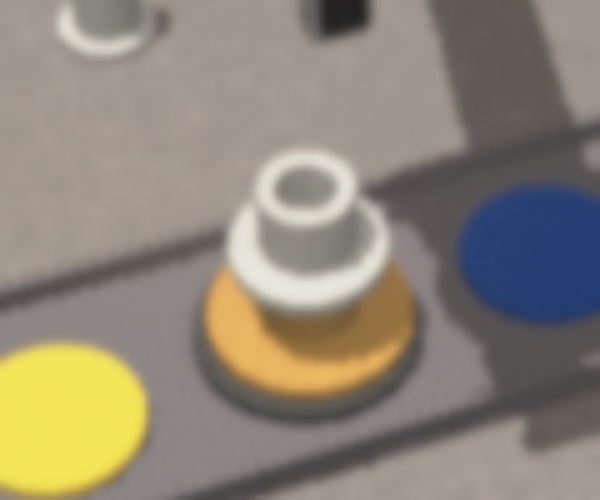

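The small flange sits level on top, with its flange at (308,240) and no gap. Next is the yellow stone.

Call:
apply_moves --series '[[1,[-0.036,0.044,0],0],[1,[-0.072,0.088,0],0],[1,[-0.108,0.132,0],0],[1,[-0.145,0.177,0],0],[1,[-0.182,0.222,0],0]]'

```text
time: 21.38
tool_pos: [438.6, 187.1, 192.5]
tcp_rot: [-179.9, -0.2, 89.9]
ft_force: [0.8, 0.4, -0.3]
finger_gap: 85.6
```

Call:
apply_moves --series '[[1,[0,0,-0.02],0],[1,[0,0,-0.02],0],[1,[0,0,-0.02],0]]'

```text
time: 21.75
tool_pos: [438.7, 186.7, 172.4]
tcp_rot: [-179.9, -0.1, 89.9]
ft_force: [-0.0, -0.6, 0.1]
finger_gap: 85.5
```

```bash
cat >> h.py <<'E'
def fitstone(p,mask,x0,dz=0):
    cs,_=cv2.findContours(mask.astype(np.uint8),cv2.RETR_EXTERNAL,cv2.CHAIN_APPROX_NONE)
    c=max(cs,key=cv2.contourArea)[:,0]
    a=np.linspace(0,2*np.pi,60,endpoint=False)
    S=[np.c_[rr*np.cos(a),rr*np.sin(a),0*a+z+dz] for rr,z in((20,0),(20,6))],[np.c_[rr*np.cos(a),rr*np.sin(a),0*a+z+dz] for rr,z in((14,6),(14,40),(12,47),(7,52.5),(1,54))]
    def img(v):
        m=np.zeros((480*4,640*4),np.uint8)
        for g in S:
            P=np.vstack(g)+[v[0],v[1],0]
            cv2.fillConvexPoly(m,cv2.convexHull((proj(p,P)*4).astype(np.int32)),1)
        return m
    big=cv2.resize(mask.astype(np.uint8),(2560,1920),interpolation=cv2.INTER_NEAREST)
    from scipy.optimize import minimize
    f=lambda v:1-(img(v)&big).sum()/((img(v)|big).sum())
    s=minimize(f,x0,method="Nelder-Mead",options=dict(initial_simplex=[[x0[0],x0[1]],[x0[0]+6,x0[1]],[x0[0],x0[1]+6]],xatol=.1,fatol=1e-4,maxiter=60))
    return np.round(s.x,1),round(1-s.fun,3)
E
python3 - <<'E'
from h import *
s=sense(); print(s["tool_pos"],s["tcp_rot"])
p=optics.snapshot("wrist"); im=p["color"]; cv2.imwrite("pics/w12.png",im)
for d in spotter.masks_of(p,"yellow_stone_c"):
    c=np.argwhere(d["mask"]).mean(0)[::-1]; print(d["p"],c, fitstone(p,d["mask"],[444,185]) if abs(c[0]-320)<40 else "")
E
```

```text
[438.69650288 186.69135836 172.37996891] [-1.79863643e+02 -1.44320939e-01  8.98996256e+01]
0.75 [527.93469551 217.4375    ] 
0.71 [328.71724558 219.84948202] (array([448. , 186.5]), np.float64(0.966))
0.63 [428.2490099  186.32227723]
```

View pics/w12.png

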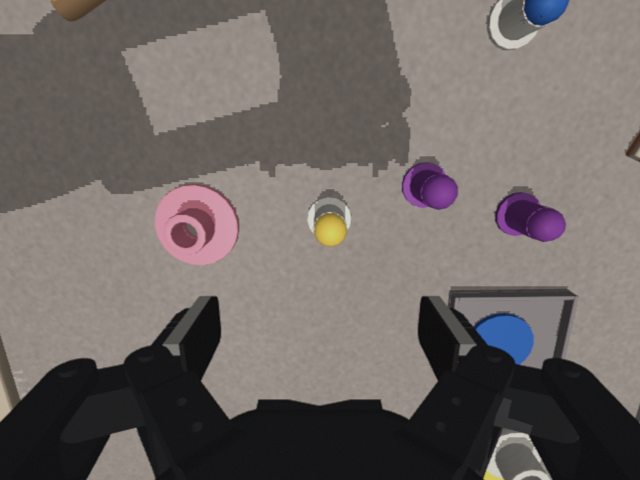

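The yellow stone is at (329,217). Purple ones are at (430,187) and (528,217), so I keep the jaws at 0.8 open, which clears them.

Call:
apply_moves --series '[[0.8,[0.0093,-0.0005,-0.03],0],[0.8,[0.0093,-0.0005,-0.08],0],[0.8,[0.0093,-0.0005,-0.125],0],[0.8,[0.0093,-0.0005,-0.145],0],[0.8,[0.0093,-0.0005,-0.145],0]]'

```text
time: 22.48
tool_pos: [447.7, 185.2, 26.6]
tcp_rot: [-179.7, -0.1, 89.8]
ft_force: [0.4, 0.4, 0.1]
finger_gap: 68.4
```

Call:
apply_moves --series '[[0.8,[0,0,0],0],[0,[0,0,0],0],[0,[0,0,0],0],[0,[0,0,0],0],[0,[0,0,0],0]]' --grip_force 40

```text
time: 23.1
tool_pos: [448.5, 185.4, 27.7]
tcp_rot: [-179.8, -0.1, 89.8]
ft_force: [-1.7, -0.3, 6.2]
finger_gap: 25.9
```

Call:
apply_moves --series '[[0,[0,0,0.02],0],[0,[0,0,0.06],0],[0,[0,0,0.11],0],[0,[0,0,0.16],0],[0,[0,0,0.16],0]]'

```text
time: 23.72
tool_pos: [451.4, 186.4, 193.0]
tcp_rot: [179.6, -0.3, 89.8]
ft_force: [0.6, 0.7, -1.7]
finger_gap: 26.8
```

Call:
apply_moves --series '[[0,[0,0,0],0],[0,[0,0,0],0]]'

```text
time: 23.98
tool_pos: [450.8, 186.2, 191.9]
tcp_rot: [179.7, -0.3, 89.8]
ft_force: [-0.3, 0.6, -0.7]
finger_gap: 26.2
```

Call:
apply_moves --series '[[0,[0.03,-0.053,0],0],[0,[0.06,-0.106,0],0],[0,[0.09,-0.16,0],0],[0,[0.12,-0.212,0],0],[0,[0.148,-0.265,0],0]]'

```text
time: 24.6
tool_pos: [598.8, -80.4, 190.0]
tcp_rot: [179.9, -0.3, 89.8]
ft_force: [-0.0, 0.1, -0.4]
finger_gap: 25.9
```

Call:
apply_moves --series '[[0,[0.031,-0.053,0],0],[0,[0.031,-0.053,0],0],[0,[0.031,-0.053,-0.03],0],[0,[0.031,-0.053,-0.06],0],[0,[0.031,-0.053,-0.06],0]]'

```text
time: 25.22
tool_pos: [626.6, -131.8, 125.4]
tcp_rot: [-179.7, -0.5, 89.8]
ft_force: [-0.2, 0.4, -1.4]
finger_gap: 26.1
```

Call:
apply_moves --series '[[0,[0,0,0],0],[0,[0,0,0],0]]'

```text
time: 25.48
tool_pos: [627.0, -131.5, 126.5]
tcp_rot: [-179.7, -0.4, 89.9]
ft_force: [0.1, -0.1, -0.9]
finger_gap: 26.4
```

```bash
python3 - <<'E'
from h import *
s=sense(); print(s["tool_pos"],s["tcp_rot"],s["ft_force"])
p=optics.snapshot("wrist"); im=p["color"]; cv2.imwrite("pics/w13.png",im)
p=optics.snapshot("scene"); im=p["color"]; c=proj(p,[631,-132,60])[0].astype(int)
cv2.imwrite("pics/s13.png",cv2.resize(im[c[1]-60:c[1]+60,c[0]-60:c[0]+60],None,fx=5,fy=5))
E
```

```text
[ 626.95616551 -131.51899541  126.52476291] [-179.72320049   -0.43997346   89.86369049] [ 0.0503858  -0.13893714 -0.91812347]
```

View pics/w13.png

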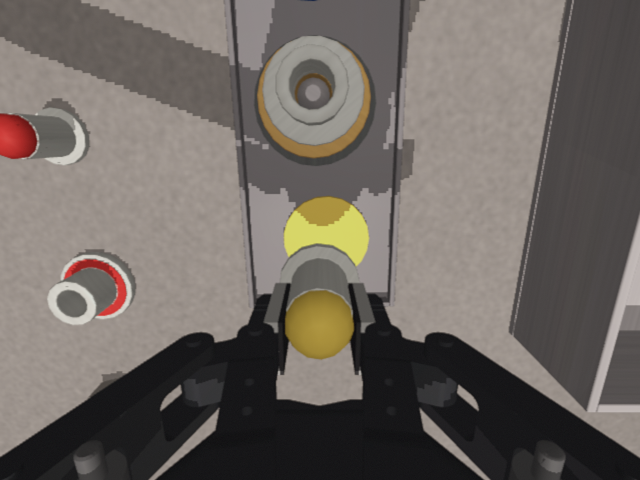

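View pics/s13.png

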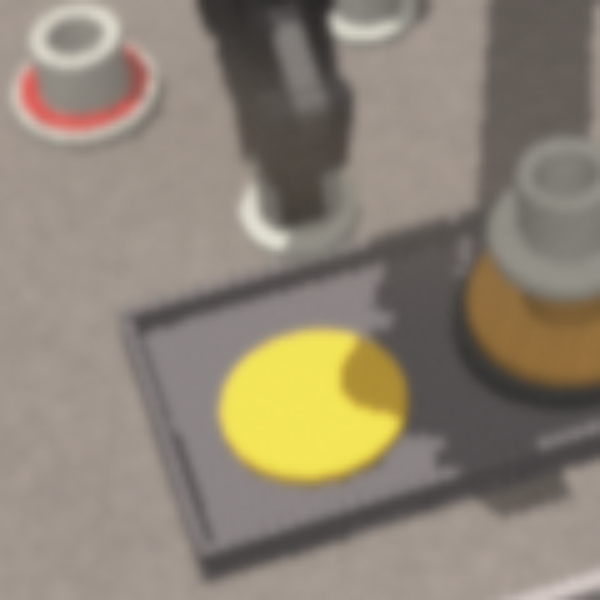

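Call:
apply_moves --series '[[0,[0.004,-0.001,-0.02],0],[0,[0.004,-0.001,-0.045],0],[0,[0.004,-0.001,-0.07],0],[0,[0.004,-0.001,-0.082],0],[0,[0.004,-0.001,-0.082],0]]'

```text
time: 26.2
tool_pos: [630.3, -132.6, 43.1]
tcp_rot: [-179.6, -0.5, 89.8]
ft_force: [0.8, 0.7, 0.2]
finger_gap: 26.1
```

Call:
apply_moves --series '[[0,[0,0,0],0],[0,[0,0,0],0]]'

```text
time: 26.45
tool_pos: [631.1, -132.8, 44.3]
tcp_rot: [-179.7, -0.4, 89.8]
ft_force: [0.4, 0.1, -0.7]
finger_gap: 26.3
```

Call:
apply_moves --series '[[0,[0,0,-0.003],0],[0,[0,0,-0.0055],0],[0,[0,0,-0.0055],0]]'

```text
time: 26.82
tool_pos: [630.8, -132.7, 38.5]
tcp_rot: [-179.7, -0.4, 89.8]
ft_force: [0.7, 0.4, -1.3]
finger_gap: 26.1
```

Call:
apply_moves --series '[[0,[0,0,0],0]]'

```text
time: 26.95
tool_pos: [630.8, -132.7, 38.5]
tcp_rot: [-179.7, -0.4, 89.8]
ft_force: [0.7, -0.2, 0.3]
finger_gap: 26.1
```

Call:
apply_moves --series '[[0,[0,0,-0.001],0],[0,[0,0,-0.0015],0],[0,[0,0,-0.0015],0]]'

```text
time: 27.32
tool_pos: [631.0, -132.7, 37.8]
tcp_rot: [-179.7, -0.4, 89.9]
ft_force: [-2.5, 1.2, 4.9]
finger_gap: 26.1
```

Call:
apply_moves --series '[[0,[0,0,0.0005],0],[0.4,[0,0,0.0005],0],[0.7,[0,0,0.0005],0],[0.7,[0,0,0.0005],0],[0.7,[0,0,0.0005],0]]'

```text
time: 27.95
tool_pos: [631.0, -132.7, 38.2]
tcp_rot: [-179.7, -0.4, 89.9]
ft_force: [-0.2, -0.8, -0.4]
finger_gap: 59.7
```

Call:
apply_moves --series '[[0.8,[0,0,0.02],0],[0.8,[0,0,0.06],0],[1,[0,0,0.11],0],[1,[0,0,0.15],0],[1,[0,0,0.15],0]]'

```text
time: 28.58
tool_pos: [634.0, -133.6, 195.6]
tcp_rot: [179.7, -0.3, 89.9]
ft_force: [-0.3, -0.1, -0.1]
finger_gap: 85.4
```

```bash
python3 - <<'E'
from h import *
s=sense(); print(s["tool_pos"],s["tcp_rot"],s["ft_force"])
p=optics.snapshot("wrist"); im=p["color"]; cv2.imwrite("pics/w14.png",im)
for d in spotter.masks_of(p,"yellow_stone_c"):
    c=np.argwhere(d["mask"]).mean(0)[::-1]; print(d["p"],c, fitstone(p,d["mask"],[631,-132],10))
for d in spotter.masks_of(p,"yellow_pad"): print(d["p"],maskfit(p,d["mask"],10))
E
```

```text
[ 633.99977988 -133.55196581  195.60431267] [179.71884222  -0.273729    89.85909983] [-0.32321964 -0.10709927 -0.0791963 ]
0.64 [314.2863666  214.62818004] (array([ 631.5, -131.6]), np.float64(0.969))
0.71 (631.6, -133.6, 63.9, 64.3)
```

View pics/w14.png

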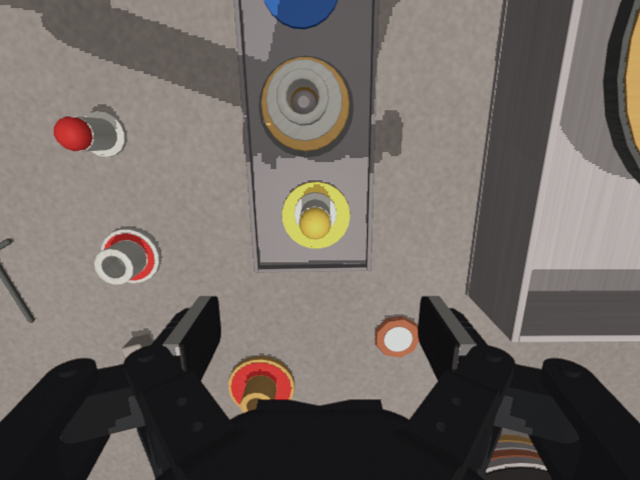

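The yellow stone stands upright at (314,213) in the middle of its pad, about 2 mm off by fit. Now the blue stone.

Call:
apply_moves --series '[[1,[-0.005,0.06,0],0],[1,[-0.01,0.12,0],0],[1,[-0.016,0.18,0],0],[1,[-0.022,0.24,0],0],[1,[-0.028,0.3,0],0]]'

```text
time: 29.35
tool_pos: [601.3, 169.0, 186.6]
tcp_rot: [-179.5, -0.4, 89.8]
ft_force: [1.5, 0.1, 0.3]
finger_gap: 85.5
```

Call:
apply_moves --series '[[1,[-0.005,0.06,0],0],[1,[-0.01,0.12,0],0],[1,[-0.015,0.176,0],0],[1,[-0.015,0.176,-0.02],0],[1,[-0.015,0.176,-0.02],0]]'

```text
time: 29.98
tool_pos: [584.0, 344.0, 162.3]
tcp_rot: [-179.2, -0.2, 89.9]
ft_force: [-0.1, -0.8, -0.3]
finger_gap: 85.8
```

Call:
apply_moves --series '[[1,[0,0,0],0],[1,[0,0,0],0]]'

```text
time: 30.22
tool_pos: [584.2, 342.6, 162.2]
tcp_rot: [-179.1, -0.2, 89.8]
ft_force: [0.9, 0.6, 0.0]
finger_gap: 85.4
```

```bash
python3 - <<'E'
from h import *
s=sense(); print(s["tool_pos"],s["tcp_rot"],s["ft_force"])
p=optics.snapshot("wrist"); im=p["color"]; cv2.imwrite("pics/w15.png",im)
for d in spotter.masks_of(p,"blue_stone_c"):
    c=np.argwhere(d["mask"]).mean(0)[::-1]; print(d["p"],c, fitstone(p,d["mask"],[588,345],0))
E
```

```text
[584.24771782 342.55723245 162.16091228] [-179.14248853   -0.18092403   89.78703999] [0.87959459 0.57594737 0.04104556]
0.97 [328.3059867  221.66241685] (array([591. , 343.6]), np.float64(0.967))
```

View pics/w15.png

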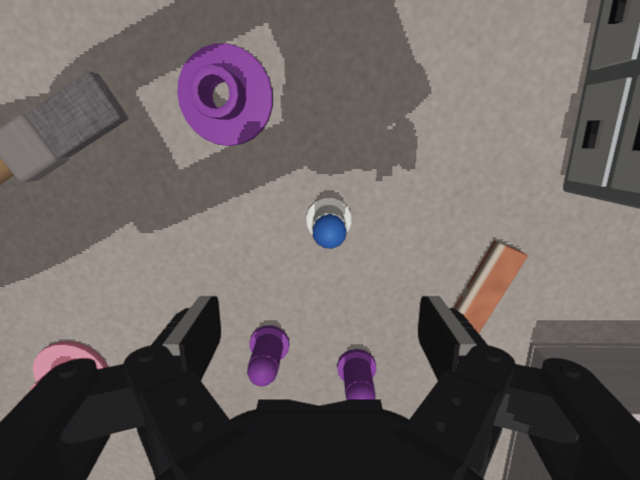

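The blue stone is at (329,217) with free space around it. I'm going down.

Call:
apply_moves --series '[[0.8,[0.0068,0.001,-0.03],0],[0.8,[0.0068,0.001,-0.08],0],[0.8,[0.0068,0.001,-0.12],0],[0.8,[0.0068,0.001,-0.134],0],[0.8,[0.0068,0.001,-0.134],0]]'

```text
time: 30.95
tool_pos: [591.2, 343.7, 28.7]
tcp_rot: [-179.2, -0.2, 89.8]
ft_force: [0.5, -0.1, -0.3]
finger_gap: 68.4
```

Call:
apply_moves --series '[[0.8,[0,0,0],0],[0,[0,0,0],0],[0,[0,0,0],0],[0,[0,0,0],0],[0,[0,0,0],0]]' --grip_force 40

```text
time: 31.58
tool_pos: [592.0, 344.1, 30.1]
tcp_rot: [-179.3, -0.2, 89.8]
ft_force: [-0.7, -0.4, 5.7]
finger_gap: 26.0
```

Call:
apply_moves --series '[[0,[0,0,0.02],0],[0,[0,0,0.06],0],[0,[0,0,0.11],0],[0,[0,0,0.14],0],[0,[0,0,0.14],0]]'

```text
time: 32.2
tool_pos: [594.1, 345.2, 175.7]
tcp_rot: [-179.7, -0.4, 89.8]
ft_force: [0.8, -0.7, -0.8]
finger_gap: 25.9
```

Call:
apply_moves --series '[[0,[0,0,0],0],[0,[0,0,0],0]]'

```text
time: 32.45
tool_pos: [593.6, 344.9, 174.4]
tcp_rot: [-179.6, -0.4, 89.8]
ft_force: [0.2, -0.6, -1.1]
finger_gap: 26.2
```

Call:
apply_moves --series '[[0,[0.005,-0.058,0],0],[0,[0.01,-0.116,0],0],[0,[0.015,-0.174,0],0],[0,[0.021,-0.232,0],0],[0,[0.026,-0.285,0],0]]'

```text
time: 33.08
tool_pos: [618.7, 57.9, 173.0]
tcp_rot: [-179.5, -0.4, 89.8]
ft_force: [1.2, -0.2, -1.1]
finger_gap: 26.4
```

Call:
apply_moves --series '[[0,[0,0,-0.03],0],[0,[0,0,-0.06],0],[0,[0,0,-0.06],0],[0,[0,0,-0.06],0]]'

```text
time: 33.58
tool_pos: [618.8, 58.1, 113.4]
tcp_rot: [-179.4, -0.4, 89.8]
ft_force: [1.3, -0.3, -1.2]
finger_gap: 26.0
```

Call:
apply_moves --series '[[0,[0,0,0],0],[0,[0,0,0],0]]'

```text
time: 33.83
tool_pos: [619.7, 58.3, 114.9]
tcp_rot: [-179.6, -0.4, 89.8]
ft_force: [-0.2, 0.2, -1.2]
finger_gap: 26.0
```

```bash
python3 - <<'E'
from h import *
s=sense(); print(s["tool_pos"],s["tcp_rot"],s["ft_force"])
p=optics.snapshot("scene"); im=p["color"]; c=proj(p,[619,60,60])[0].astype(int)
cv2.imwrite("pics/s16.png",cv2.resize(im[c[1]-60:c[1]+60,c[0]-60:c[0]+60],None,fx=5,fy=5))
for d in spotter.masks_of(p,"blue_pad"): print(d["p"],maskfit(p,d["mask"],10))
E
```

```text
[619.72089481  58.34559813 114.89153353] [-179.57208926   -0.39005869   89.82020312] [-0.2149374   0.16435052 -1.21331692]
0.75 (623.2, 58.6, 66.2, 67.3)
```

View pics/s16.png

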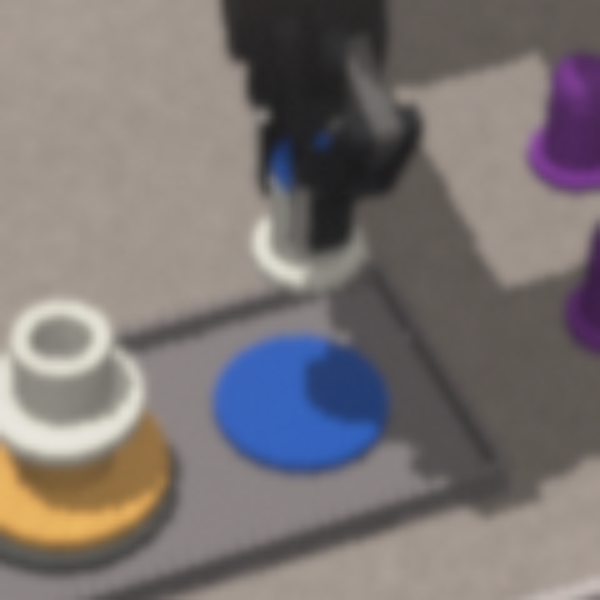

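Call:
apply_moves --series '[[0,[-0.001,0.001,-0.02],0],[0,[-0.001,0.001,-0.045],0],[0,[-0.001,0.001,-0.06],0],[0,[-0.001,0.001,-0.068],0],[0,[-0.001,0.001,-0.068],0]]'

```text
time: 34.55
tool_pos: [617.9, 59.2, 45.6]
tcp_rot: [-179.5, -0.4, 89.8]
ft_force: [-0.2, 0.7, -1.1]
finger_gap: 25.7
```

Call:
apply_moves --series '[[0,[0,0,0],0],[0,[0,0,0],0]]'

```text
time: 34.8
tool_pos: [618.6, 59.2, 46.5]
tcp_rot: [-179.5, -0.4, 89.8]
ft_force: [0.9, -0.1, -1.0]
finger_gap: 26.1
```

Call:
apply_moves --series '[[0,[0,0,-0.003],0],[0,[0,0,-0.006],0],[0,[0,0,-0.006],0]]'

```text
time: 35.17
tool_pos: [618.4, 59.3, 40.2]
tcp_rot: [-179.5, -0.4, 89.8]
ft_force: [0.2, -1.3, -1.1]
finger_gap: 26.0
```

Call:
apply_moves --series '[[0,[0,0,-0.0015],0],[0,[0,0,-0.0015],0]]'

```text
time: 35.42
tool_pos: [618.6, 59.3, 40.0]
tcp_rot: [-179.5, -0.4, 89.8]
ft_force: [-5.3, -0.1, 9.2]
finger_gap: 26.3
```

Contact with the pad, so I release and rise.

Call:
apply_moves --series '[[0,[0,0,0.0005],0],[0.4,[0,0,0.0005],0],[0.7,[0,0,0.0005],0],[0.7,[0,0,0.0005],0],[0.7,[0,0,0.0005],0]]'

```text
time: 36.05
tool_pos: [618.6, 59.3, 40.4]
tcp_rot: [-179.5, -0.4, 89.8]
ft_force: [-0.5, 0.1, -0.6]
finger_gap: 59.8
```

Call:
apply_moves --series '[[0.8,[0,0,0.02],0],[0.8,[0,0,0.06],0],[1,[0,0,0.11],0],[1,[0,0,0.17],0],[1,[0,0,0.17],0]]'

```text
time: 36.67
tool_pos: [622.6, 59.4, 219.9]
tcp_rot: [179.7, -0.4, 89.8]
ft_force: [0.6, 0.3, -0.2]
finger_gap: 85.6
```

Call:
apply_moves --series '[[1,[-0.05,0.03,0.03],0],[1,[-0.1,0.06,0.05],0],[1,[-0.15,0.1,0.05],0],[1,[-0.15,0.1,0.05],0]]'

```text
time: 37.17
tool_pos: [470.2, 161.5, 271.1]
tcp_rot: [179.6, -0.5, 90.0]
ft_force: [0.9, -0.9, -0.6]
finger_gap: 85.3
```

```bash
python3 - <<'E'
from h import *
s=sense(); print(s["tool_pos"],s["tcp_rot"],s["ft_force"],np.abs(s["qd"]).max())
for n in("top","scene"):
    p=optics.snapshot(n); im=p["color"]; cv2.imwrite(f"pics/{n}17.png",im)
    for q,x0 in(("blue_stone_c",[619,59]),("yellow_stone_c",[631,-132])):
        for d in spotter.masks_of(p,q):
            c=np.argwhere(d["mask"]).mean(0)[::-1]; t=proj(p,x0+[35])[0]
            if np.hypot(*(c-t))<20: print(n,q,d["p"],fitstone(p,d["mask"],x0,10))
    for d in spotter.masks_of(p,"small_c"):
        c=np.argwhere(d["mask"]).mean(0)[::-1]
        if np.hypot(*(c-proj(p,[624,-36,60])[0]))<20: print(n,"small",d["p"],fitflange(p,d["mask"],29,[624,-36,46],zfix=46)[:2])
    for q in("blue_pad","yellow_pad"):
        for d in spotter.masks_of(p,q): print(n,q,d["p"],maskfit(p,d["mask"],10))
    x,y=(270,130) if n=="top" else (200,250); cv2.imwrite(f"pics/{n}17.png",cv2.resize(im[y:y+140,x:x+200],None,fx=4,fy=4,interpolation=cv2.INTER_CUBIC))
    full=im; cv2.imwrite(f"pics/{n}17f.png",im)
E
```

```text
[470.16401117 161.45371158 271.0649258 ] [179.61826253  -0.46320434  90.01419361] [ 0.86771912 -0.8563926  -0.60556497] 1.6265164680568014
top blue_stone_c 0.84 (array([617.9,  60.5]), np.float64(0.939))
top yellow_stone_c 0.79 (array([ 630.9, -129.9]), np.float64(0.943))
top small 0.85 (array([624.3, -32.4,  46. ]), 0.35)
top blue_pad 0.88 (619.8, 60.1, 63.0, 64.0)
top yellow_pad 0.79 (631.2, -132.4, 64.1, 64.5)
scene blue_stone_c 0.62 (array([619.2,  62. ]), np.float64(0.896))
scene yellow_stone_c 0.58 (array([ 632.4, -129.4]), np.float64(0.924))
scene small 0.69 (array([621.8, -33.8,  46. ]), 1.6)
scene blue_pad 0.81 (622.9, 59.0, 57.9, 66.1)
scene yellow_pad 0.6 (635.3, -133.4, 58.6, 63.0)
scene yellow_pad 0.41 (617.5, -127.7, 37.1, 73.7)
```

View pics/top17.png

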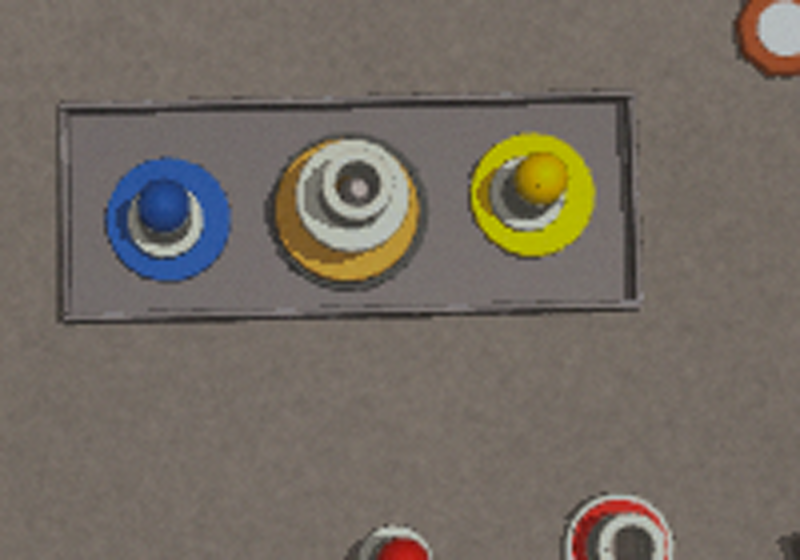

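View pics/scene17.png

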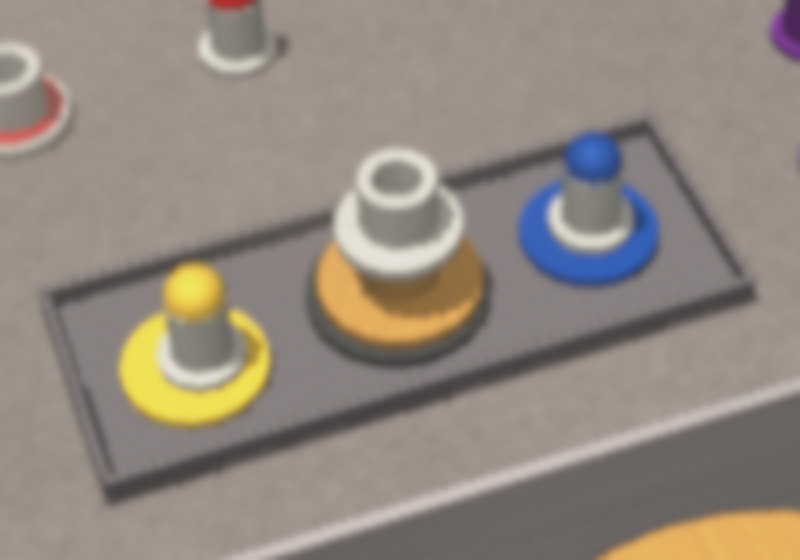

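View pics/scene17f.png

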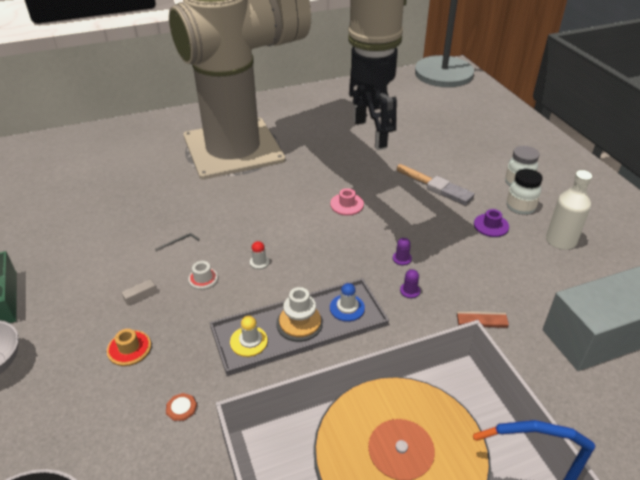

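Everything is placed and the reds are where they started (scene: 126,345; 203,273; 259,252). I let the arm settle, then hand in.

Call:
apply_moves --series '[[1,[0,0,0],0],[1,[0,0,0],0],[1,[0,0,0],0]]'

```text
time: 38.15
tool_pos: [472.8, 159.1, 269.6]
tcp_rot: [179.7, -0.4, 89.8]
ft_force: [-0.5, -0.1, -0.2]
finger_gap: 85.4
```

```bash
python3 -c "
from bench import hand_in; print(hand_in())"
```

```text
the job is handed in; nothing more can be done
None
```

The lapping kit is packed and handed in at about 38 s. The wide brass flange is on the spigot, the small aluminium flange is on top of it, and the blue and yellow stones stand on their pads. `hand_in()` reported no verdict, so what follows is from my own checks.

- **Flanges:** both look level and fully home in the scene and top views, with the pin showing through the bore. I felt contact when I set the small flange down. For the wide one I judged the height from the pose, because the force had not risen before I released it.
- **Stones:** both are upright. They fit within about 3 mm of their pads' middles in the top and wrist views, and within about 5 mm in the scene view.
- **Red parts:** all three look unmoved in the final picture. I judged that by eye, not by a fit.
- **Disagreements:** the last top-view fit of the small flange gave y = -32.4 mm, while the wrist view gave -36.6 mm and the scene view -33.8 mm. A free wrist-view fit also put its underside at 39.8 mm, where 46 mm is expected. I put both down to calibration and a weak height fit: the bore has only 2 mm of play on the pin, and the small flange touched at the expected height.

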